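# Pack the sectional dipping dishes into their bamboo tray

### The arm

A 7-joint arm with a two-finger parallel gripper is mounted at the origin on the work surface. World frame = base frame: x ahead of the robot, y to its left, z up, the work surface at z = 0. Lengths are in m, angles in degrees, forces in N, time in s.
With the tool pointing down it reaches from about 0.425 to 0.875 m from the base axis. Payload 4.7 kg.
Tool frame: the origin (TCP) lies on the mounting face of the last link; the fingertips stand tcp_to_tips ahead of it and the grasp point (between the pads) lies 164 mm ahead of it (tcp_to_tips is the distance from the TCP to the fingertips, in m); z points along the fingers, y is the line along which they close (so a half turn about z gives the same grasp; the last joint's range is limited). The gripper opens to 87 mm and grips with 3 to 60 N. Pads are 19 mm wide; open, the fingers measure 117 mm over their backs; the gripper's body (75 mm by 190 mm) begins 51 mm behind the grasp point.
Start: joints at [75.235, 18.392, -4.016, 83.108, 1.295, 78.541, -3.26], TCP at [0.174, -0.626, 0.405] pointing down, gripper open.
Joint ranges: [-163.93, 163.93], [-17.29, 119.83], [-79.2, 71.16], [3.27, 140.29], [-89.18, 269.18], [5.43, 117.66], [-154.24, 154.24]. Speed limits (degrees/s): [147.25, 147.25, 180, 180, 180, 180, 180].

### API

Orientations are given as [roll, pitch, yaw] about the fixed x, y, z axes, in that order (R = Rz(yaw) Ry(pitch) Rx(roll)).
In Python, from cell import get_obs, read_camera, sign_off, tcp_to_tips gives the robot as it stands.
- The arm moves only by the tool drive_tool, never from a script. Its argument "rows" is one flat list of numbers, 7 for each row, row after row: the shift along the tool's x, y, z in m, then the turn, a rotation vector about the tool's x, y, z in rad, then the gripper command: -1 is shut, 1 is fully open, values between are in proportion. In form: [tx, ty, tz, rx, ry, rz, fingers, tx, ty, tz, rx, ry, rz, fingers, ...]. A call has 1 to 5 rows; each row shifts and turns the commanded pose from where the row before left it, along the tool's axes as they then stand; what a row does not reach is not made up. A row lasts 1/8 s, in which the tool goes at most 62.5 mm and 10.7 degrees, less where a joint would pass 70% of its speed; a pose out of reach is approached as far as the arm can. A call is refused whole if a number of a shift passes 0.0625 or a number of a turn 0.188, either way. A call with a gripper value outside its range is refused whole. The fingers move at their own pace and stop on an object; "grip_force" is the grip in N (left out, the last holds). Time passes only in rows, so rows that do not move let the fingers close. It gives the time, the measured TCP pose, the force, the opening and the grip force at its end, in the units of the state.
- get_obs(): the state, without advancing time (a new reading comes with each control period).
- read_camera(name): name is "scene" or "top" or "wrist"; returns a dict with "color" (480x640x3 uint8, blue, green, red), "fov_y" (degrees; the focal length in pixels is half the picture's height over the tangent of half this angle, whatever the lens; pixels are square), "cx", "cy" (the principal point, pixels), "k1" (the pictures are not rectified: a ray, as slopes to the right and down, at radius r is drawn at 1 + k1 r^2 times it, then the intrinsics apply), "cam_to_world" (4x4, takes a point from camera to world coordinates); the wrist camera has in their place "mount" (4x4, takes a point from camera to tool coordinates, whose origin is the TCP and whose axes are the flange's). Camera axes: x right, y up, looking along -z (the intrinsics and any distortion apply to the point x, -y, -z); pixel columns grow to the right and rows downward; lengths in m; the calibration is good to about 2 mm. A picture is of the moment at which its call begins: read the wrist's pose just before it. There is no depth.
- sign_off(): hands the job in; it is judged then, once.
The state is a dict: "time_s": time; "qpos": joint angles; "joint_velocities": joint speeds; "effort": joint torques, N m; "tool_pos": TCP position; "tool_rot": TCP orientation; "force": force on the tool from outside, world axes, zero at the start; "wrist_torque": the same for the moment, N m; "grip_width": finger opening in m; "grasp_force": force on a finger pad.
Only numpy, scipy, OpenCV 4.12 (cv2) and the standard library are available. Lean on these libraries where they do the work, as an engineer would, in place of code of your own. Each camera call takes 0.05 s, during which the arm holds its last target. There are 200 camera calls.

### The job

Fit the four sectional porcelain dishes - the L-shaped, the corner, the long and the short one - into the bamboo tray so that they fill it, each lying flat on the tray's floor; the short dish is already in there but lies crooked. Set them down gently, never dropped or forced, and let go of them. Leave the caddy, cups, lid rest, scoop and spoon where they are.

Things in the scene. Friction and masses are not known exactly. Their poses are not given: they have to be found in the camera images.
- tray: Low bamboo tray, does not move. Inside 178 (its x) by 134 mm (its y), floor 5 mm thick, walls 8 mm thick, 17 mm high above the table. Origin: centre of its underside, x lengthwise, z up. It holds 4 by 3 squares of 44 mm plus 1 mm on each side; the four dishes cover all 12 squares with gaps of about 2 mm.
- dish_l: White porcelain L. Origin: underside, below the middle of the grip; z up. Outline from it: long leg x -54..76, y -25.4..16.6 mm; stub x -54..-12, up to y 60.6. As on every dish: rim 20 mm high, 4 mm walls drafted 3 mm narrower at the foot, open wells; the divider rises as an upright grip, a flat tab 12 mm thick, top 50 mm above the underside. Here the grip is 32 mm long, along y. 160-260 g.
- dish_corner: Blue porcelain corner dish (equal-legged L). Origin: underside, below the middle of the grip; z up. Outline from it: one leg x -31.6..54.4, y -31.6..10.4 mm; the other x -31.6..10.4, y -31.6..54.4. Rim 20 mm high; upright grip 12 mm thick, top 50 mm above the underside, 30 mm long along the mitre, the direction midway between +x and +y. 130-210 g.
- dish_long: Celadon green straight dish, 130 mm (x) by 42 mm (y), rim 20 mm high. Across its middle, along y, an upright grip 36 mm long, 12 mm thick, top 50 mm above the underside. Origin: centre of the underside, z up. 130-210 g.
- dish_short: Brown-glazed straight dish, 86 mm (x) by 42 mm (y), rim 20 mm high. Across its middle, along y, an upright grip 36 mm long, 12 mm thick, top 50 mm above the underside. Origin: centre of the underside, z up. 120 g. Starts lying crooked in the tray.
- lid_rest: Bystander: round celadon teapot lid rest, 82 mm across, 14 mm high; origin at the centre of its underside.
- scoop: Bystander: stainless strainer scoop; origin under the centre of its bowl (72 mm across, 20 mm high), handle 130 mm long beyond the rim along its -x.
- spoon: Bystander: bamboo spoon lying flat, 180 mm long along its x (from -75 to +103 mm), 36 mm wide at the bowl, 7 mm high.
- caddy: Bystander: green tea caddy standing upright, 60 mm across, 105 mm high; origin at the centre of its underside. It stands on the straight way between the left-hand dishes and the tray.
- cup_a: Bystander: white teacup, 60 mm across, 45 mm high; origin at the centre of its underside.
- cup_b: Bystander: white teacup, 60 mm across, 45 mm high; origin at the centre of its underside.
There are look-alikes about, which are no part of the job. Several things have the shape of the dish_short; the one meant has the colours described above.

How it is judged:
By the outcome, as a careful person would: the job done as asked, in the order asked, and still so for the second after the job is handed in, with the robot touching nothing.
It also fails if it takes over 72 s, if anything falls off the work surface, if the arm or the gripper's body presses on something with over 40 N, if the wrist force passes 120 N, or if a joint passes its speed limit or range.

## Working session

There is one attempt and no reset: what is moved stays moved. The work goes in short steps, Python scripts to look and compute and a tool call to move; the robot and the scene stay as the last step left them, time stands still between calls to the robot, and variables do not carry over. Pictures are saved under pics/ and viewed, at most 10 in all, crops included, and the job is handed in when it is done.

Besides the shell and the picture viewer there is one more tool, called in YAML: its name, and indented under it one key for each argument. drive_tool: Moves the arm, as the interface text tells. Its arguments: {"type":"object","properties":{"rows":{"type":"array","items":{"type":"number"}},"grip_force":{"type":"number"}},"required":["rows"]}

```bash
mkdir -p pics; ls
python3 - <<'E'
from cell import *
import cv2
o=get_obs();print(o, tcp_to_tips)
for n in("top","scene"):
    c=read_camera(n);cv2.imwrite(f"pics/{n}0.png",c["color"]);print(n,{k:v for k,v in c.items() if k!="color"})
c=read_camera("wrist");print({k:v for k,v in c.items() if k!="color"})
E
```

```text
pics
{'time_s': 0.0, 'qpos': array([75.23469021, 18.43933087, -4.01709237, 83.17506234,  1.29412293,
       78.54126614, -3.25969583]), 'joint_velocities': array([-0.00325719,  0.00700956, -0.00489028, -0.08319376, -0.04426192,
        0.01460053,  0.03415776]), 'effort': array([ 8.35619267e-04, -4.91290784e+01, -4.03892091e-01, -3.12521982e+01,
       -6.40306226e-02,  4.37714683e-02,  1.86629445e-04]), 'tool_pos': array([ 0.17443468, -0.62594042,  0.40365691]), 'tool_rot': array([-1.79889543e+02,  4.44298276e-03,  1.55766776e+01]), 'force': array([ 0.60091913,  0.7774561 , -0.59416116]), 'wrist_torque': array([-0.00742481, -0.0401655 ,  0.03382022]), 'grasp_force': 0.0, 'grip_width': 0.08721386376921951} 0.1822
top {'fov_y': 45.0871895710242, 'cx': 318.71407304272617, 'cy': 241.98242510505102, 'k1': -0.182665044206176, 'cam_to_world': array([[ 0.01137669,  0.98145243, -0.19136795,  0.19726381],
       [-0.99987577,  0.00907773, -0.01288576, -0.0279916 ],
       [-0.01090957,  0.19149077,  0.98143378,  1.46279363],
       [ 0.        ,  0.        ,  0.        ,  1.        ]])}
scene
[... 226 characters left out ...]
343e-01, -5.57997332e-03, -4.22307833e-04,
        -3.21921036e-02],
       [ 4.96051581e-03,  8.48980860e-01,  5.28400315e-01,
         5.46311335e-01],
       [ 0.00000000e+00,  0.00000000e+00,  0.00000000e+00,
         1.00000000e+00]])}
{'fov_y': 62.252502539398364, 'cx': 319.7020858678737, 'cy': 241.49815107731968, 'k1': -0.05318408502545907, 'mount': array([[-5.17334481e-04,  9.56121473e-01,  2.92970069e-01,
         7.87026909e-02],
       [ 9.99999737e-01,  3.45517255e-04,  6.38214948e-04,
         4.41737856e-04],
       [ 5.08984802e-04,  2.92970322e-01, -9.56121400e-01,
         2.06714042e-02],
       [ 0.00000000e+00,  0.00000000e+00,  0.00000000e+00,
         1.00000000e+00]])}
```

View pics/top0.png

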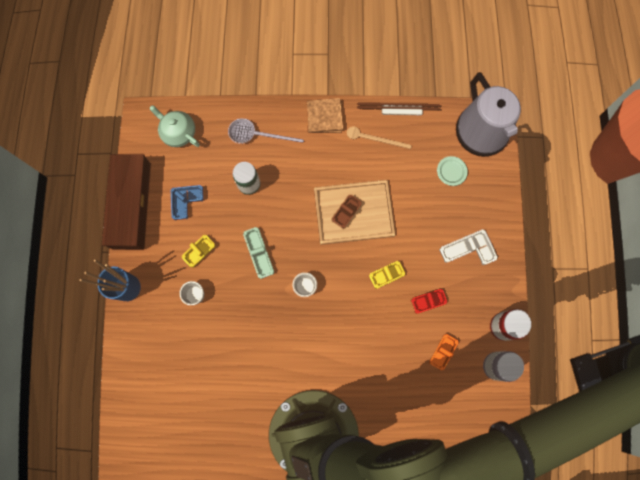

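View pics/scene0.png

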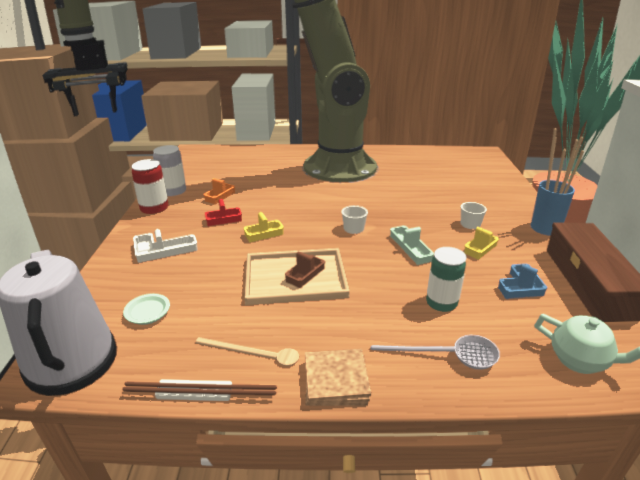

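Top view: tray at about (355,211), with the brown short dish in it at (347,210). White L at (470,247), blue corner at (187,202), celadon long at (259,253). The look-alikes of dish_short are yellow (199,251), yellow (387,274), red (429,300) and orange (446,351). The one at (347,210) is meant: it is brown and lies crooked in the tray. The caddy is at (246,178) and the cups are at (192,293) and (304,285).

```bash
cat > h.py <<'E'
import numpy as np, cv2
from cell import *
from scipy.spatial.transform import Rotation as R
def snap(n):
    o=get_obs(); c=read_camera(n)
    if n=="wrist":
        T=np.eye(4);T[:3,:3]=R.from_euler("xyz",o["tool_rot"],degrees=True).as_matrix();T[:3,3]=o["tool_pos"]
        c["cam_to_world"]=T@c["mount"]
    return c
def K(c):
    f=240/np.tan(np.radians(c["fov_y"]/2));return np.array([[f,0,c["cx"]],[0,f,c["cy"]],[0,0,1.]]),np.array([c["k1"],0,0,0.])
def cast(c,px,z):
    k,d=K(c);u=cv2.undistortPoints(np.float64(px).reshape(-1,1,2),k,d).reshape(-1,2)
    r=np.c_[u[:,0],-u[:,1],-np.ones(len(u))]@c["cam_to_world"][:3,:3].T;p=c["cam_to_world"][:3,3]
    return p+r*((z-p[2])/r[:,2])[:,None]
def proj(c,P):
    M=np.linalg.inv(c["cam_to_world"]);q=np.atleast_2d(P)@M[:3,:3].T+M[:3,3]
    k,d=K(c);return cv2.projectPoints(q*[1,-1,-1],np.zeros(3),np.zeros(3),k,d)[0].reshape(-1,2)
HS={"white":((0,0,150),(179,60,255)),"blue":((100,90,40),(125,255,255)),"green":((60,25,90),(95,140,255)),"brown":((0,60,15),(14,255,95)),"tray":((12,50,170),(28,170,255))}
def mask(c,col):
    return cv2.inRange(cv2.cvtColor(c["color"],cv2.COLOR_BGR2HSV),*HS[col])
def blob(c,col,near=None,amin=150):
    m=cv2.morphologyEx(mask(c,col),cv2.MORPH_CLOSE,np.ones((3,3)))
    cs=[x for x in cv2.findContours(m,cv2.RETR_EXTERNAL,cv2.CHAIN_APPROX_NONE)[0] if cv2.contourArea(x)>amin]
    if near is None: return max(cs,key=cv2.contourArea)
    return max(cs,key=lambda x:cv2.pointPolygonTest(x,near,True))
E
python3 - <<'E'
from h import *
np.set_printoptions(precision=4,suppress=True)
c=snap("top")
for n,p,z in(("white",(470,247),.02),("blue",(187,202),.02),("green",(259,253),.02),("brown",(347,210),.025),("tray",(330,200),.017)):
    b=blob(c,n,p);print(n,cv2.contourArea(b),cv2.boundingRect(b))
    w=cast(c,b.reshape(-1,2),z)[:,:2].astype(np.float32)
    r=cv2.minAreaRect(w*1000);print(r, cv2.approxPolyDP(w[:,None]*1000,8,True).reshape(-1,2).round().tolist())
im=cv2.resize(c["color"][170:250,300:400],None,fx=8,fy=7.5,interpolation=cv2.INTER_CUBIC);cv2.imwrite("pics/crop.png",im)
E
```

```text
white 977.5 (440, 230, 57, 34)
((453.3021240234375, -392.1875), (84.84577941894531, 131.20623779296875), 23.136669158935547) [[449.0, -465.0], [514.0, -433.0], [463.0, -319.0], [432.0, -331.0], [464.0, -405.0], [428.0, -427.0], [436.0, -459.0]]
blue 215.0 (172, 188, 14, 31)
((579.1220703125, 358.2516174316406), (79.38910675048828, 33.50117492675781), 6.004467487335205) [[620.0, 347.0], [614.0, 379.0], [598.0, 364.0], [539.0, 366.0], [544.0, 339.0]]Traceback (most recent call last):
  File "<stdin>", line 5, in <module>
  File "h.py", line 26, in blob
    return max(cs,key=lambda x:cv2.pointPolygonTest(x,near,True))
ValueError: max() iterable argument is empty
```

Run:
```python
from h import *
np.set_printoptions(precision=4,suppress=True)
c=snap("top");h=cv2.cvtColor(c["color"],cv2.COLOR_BGR2HSV)
for p in((259,245),(265,265),(250,232),(190,200),(180,210),(347,210),(342,215),(330,200),(370,225),(350,184),(205,190),(200,300)):print(p,h[p[1],p[0]])
im=cv2.resize(c["color"][170:290,300:400],None,fx=5,fy=5,interpolation=cv2.INTER_CUBIC);
im2=cv2.resize(c["color"][170:290,150:280],None,fx=5,fy=5,interpolation=cv2.INTER_CUBIC);cv2.imwrite("pics/crop.png",cv2.resize(np.hstack([im2,im]),(800,418)))
for n,p in(("caddy_base",(247,186)),("cupb",(304,287)),("tray",(355,212))):print(n,cast(c,[p],0))
```

```text
(259, 245) [ 54  39 214]
(265, 265) [ 55  39 217]
(250, 232) [ 49  48 144]
(190, 200) [106  99 137]
(180, 210) [105 107 157]
(347, 210) [ 10 159 128]
(342, 215) [  9 161 136]
(330, 200) [ 16 120 228]
(370, 225) [ 16 122 225]
(350, 184) [ 16 126 215]
(205, 190) [ 12 162 104]
(200, 300) [ 18  40 179]
caddy_base [[0.6315 0.1825 0.    ]]
cupb [[0.3655 0.0273 0.    ]]
tray [[ 0.563  -0.1024  0.    ]]
```

View pics/crop.png

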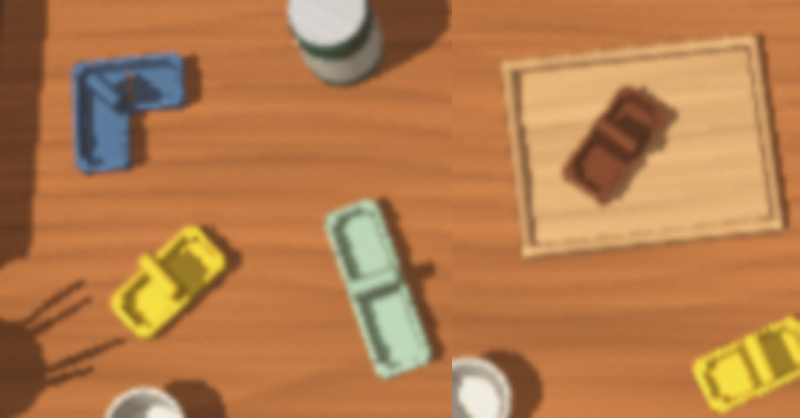

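drive_tool:
  rows: [0.049,-0.033,0,0,0,0,1,0.049,-0.033,0,0,0,0,1,0.049,-0.033,0,0,0,0,1,0.049,-0.033,0,0,0,0,1,0.049,-0.033,0,0,0,0,1]

```text
time_s: 0.88
tool_pos: [0.3672, -0.3997, 0.4049]
tool_rot: [180.0, -0.0, 15.6]
force: [0.5, -0.5, -0.1]
grip_width: 0.0871
grasp_force: 0.0
```

drive_tool:
  rows: [0.049,-0.033,0,0,0,0,1,0.049,-0.033,0,0,0,0,1,0.049,-0.033,0,0,0,0,1,0.049,-0.033,0,0,0,0,1,0,0,0,0,0,0,1]

```text
time_s: 1.5
tool_pos: [0.5224, -0.2159, 0.4049]
tool_rot: [-179.9, -0.1, 16.2]
force: [-0.9, 0.1, -0.1]
grip_width: 0.0869
grasp_force: 0.0
```

Run:
```python
from h import *
o=get_obs();print(o["time_s"],o["tool_pos"],o["tool_rot"],o["qpos"])
c=snap("wrist");cv2.imwrite("pics/w1.png",c["color"])
import pickle;pickle.dump(c,open("w1.pkl","wb"))
```

```text
1.5 [ 0.52237261 -0.21586855  0.40489277] [-1.79879592e+02 -1.36928815e-01  1.61567358e+01] [ 42.99455813   9.61594589 -25.87998485  94.73057157   4.11769899
  76.58830541 -57.3648057 ]
```

View pics/w1.png

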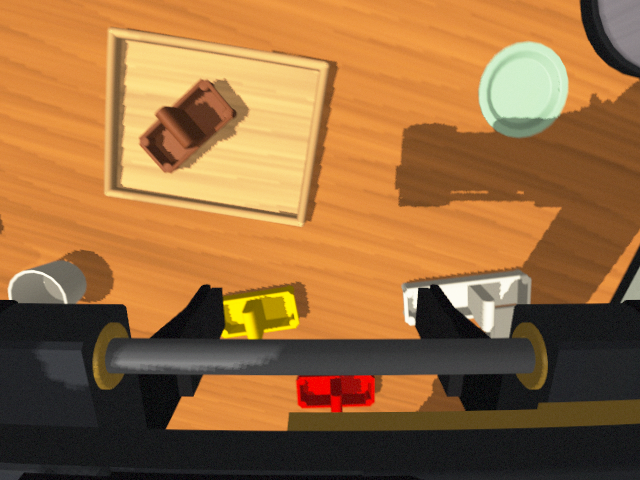

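The wrist view shows the tray (outer corners near (108,28), (328,62), (303,225), (106,195)), with the brown dish in it, grip at (180,125). The white L is at (470,300), partly behind the finger. I'll measure the tray and the short dish from this picture.

```bash
cat >> h.py <<'E'
HS["tray"]=((10,40,150),(30,150,255));HS["brown"]=((0,110,20),(12,255,125));HS["green"]=((40,25,90),(95,140,255))
def inner(c,org,step=.1):
    pass
def rect(w):
    (x,y),(a,b),t=cv2.minAreaRect((w[:,:2]*1000).astype(np.float32))
    if a<b: a,b,t=b,a,t+90
    return np.r_[x,y,a,b,(t+90)%180-90]
E
python3 - <<'E'
from h import *
import pickle
np.set_printoptions(precision=1,suppress=True)
c=pickle.load(open("w1.pkl","rb"));h=cv2.cvtColor(c["color"],cv2.COLOR_BGR2HSV)
for p in((140,60),(280,180),(110,100),(220,46),(220,210),(200,145),(180,130),(160,150),(220,90),(350,100),(60,150),(380,250)):print(p,h[p[1],p[0]])
m=mask(c,"tray");m[240:]=0
m=cv2.morphologyEx(m,cv2.MORPH_OPEN,np.ones((3,3)));cv2.imwrite("pics/m.png",np.hstack([m[:240],mask(c,"brown")[:240]])[:, :])
b=max(cv2.findContours(m,0,cv2.CHAIN_APPROX_NONE)[0],key=cv2.contourArea)
print("tray",rect(cast(c,cv2.convexHull(b).reshape(-1,2),.017)))
b=blob(c,"brown",(180,125));print("brown",cv2.contourArea(b),rect(cast(c,b.reshape(-1,2),.025)))
E
```

```text
(140, 60) [ 20 120 250]
(280, 180) [ 19 128 246]
(110, 100) [ 16 134 222]
(220, 46) [ 18 132 240]
(220, 210) [ 20 123 248]
(200, 145) [ 12 167 116]
(180, 130) [ 11 188 121]
(160, 150) [ 11 162  74]
(220, 90) [ 15 135 164]
(350, 100) [ 14 187 222]
(60, 150) [ 15 184 230]
(380, 250) [ 15 187 235]
tray [ 562.7 -101.1  192.   148.6  -83.2]
brown 1670.5 [571.4 -89.3  44.8  42.4 -46.6]
```

View pics/m.png

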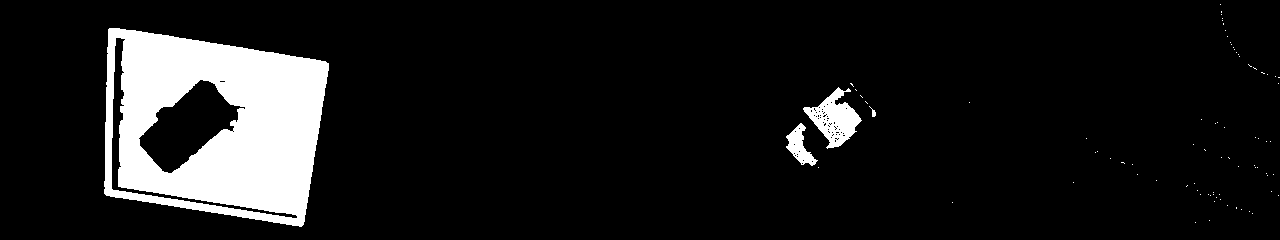

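```bash
cat >> h.py <<'E'
def delta(x,y,z,yaw):
    o=get_obs();p=o["tool_pos"];Rm=R.from_euler("xyz",o["tool_rot"],degrees=True).as_matrix()
    d=Rm.T@(np.array([x,y,z])-p);dy=(yaw-o["tool_rot"][2]+180)%360-180
    if dy>90:dy-=180
    if dy<-90:dy+=180
    v=(R.from_matrix(Rm).inv()*R.from_euler("xyz",[180,0,o["tool_rot"][2]+dy],degrees=True)).as_rotvec()
    print("tool d",d.round(4),"rotvec",v.round(4),"dyaw",round(dy,1),"t",o["time_s"],"z",p[2].round(4),"rot",o["tool_rot"].round(2),"q7",o["qpos"][6].round())
E
python3 - <<'E'
from h import *
import pickle
np.set_printoptions(precision=1,suppress=True)
c=pickle.load(open("w1.pkl","rb"))
h=cv2.cvtColor(c["color"],cv2.COLOR_BGR2HSV);m=((h[...,1]>148)|(h[...,2]<130)).astype(np.uint8)*255
k=np.zeros_like(m);k[50:185,130:260]=255;m=cv2.morphologyEx(m&k,cv2.MORPH_OPEN,np.ones((3,3)))
b=max(cv2.findContours(m,0,cv2.CHAIN_APPROX_NONE)[0],key=cv2.contourArea)
print(cv2.approxPolyDP(cv2.convexHull(b),4,True).reshape(-1,2).tolist())
w=cast(c,[(140,140),(170,173),(237,111),(206,80)],.025)*1000;print(w, w.mean(0),np.linalg.norm(np.diff(w,axis=0),axis=1))
d=w[3]-w[0]+w[2]-w[1];print(np.degrees(np.arctan2(d[1],d[0])))
x,y=w.mean(0)[:2]/1000
delta(x,y,.30,np.degrees(np.arctan2(d[1],d[0]))+90)
E
```

```text
[[212, 83], [236, 116], [178, 167], [163, 171], [140, 145], [140, 137], [160, 108], [200, 80]]
[[ 539.1  -43.9   25. ]
 [ 517.5  -75.3   25. ]
 [ 586.5 -122.1   25. ]
 [ 604.1  -90.7   25. ]] [561.8 -83.   25. ] [38.2 83.4 36. ]
-34.96471226901908
tool d [ 0.1 -0.1  0.1] rotvec [-0.  -0.  -0.7] dyaw 39.2 t 1.55 z 0.4047 rot [-180.    -0.    15.9] q7 -57.0
```

drive_tool:
  rows: [0.0247,-0.039,0.035,0,0,0,1,0.0247,-0.039,0.035,0,0,0,1,0.0247,-0.039,0.035,0,0,0,1,0,0,0,0,0,-0.171,1,0,0,0,0,0,-0.171,1]

```text
time_s: 2.17
tool_pos: [0.559, -0.0903, 0.2989]
tool_rot: [-180.0, 0.1, 35.4]
force: [0.4, -0.3, 0.5]
grip_width: 0.0871
grasp_force: 0.0
```

drive_tool:
  rows: [0,0,0,0,0,-0.171,1,0,0,0,0,0,-0.171,1,0,0,0,0,0,0,1]

```text
time_s: 2.55
tool_pos: [0.559, -0.091, 0.2995]
tool_rot: [-180.0, 0.1, 54.5]
force: [-0.8, -0.2, 1.0]
grip_width: 0.087
grasp_force: 0.0
```

```bash
sed -i 's/^def delta/np.set_printoptions(precision=4,suppress=True)\ndef delta/' h.py
python3 - <<'E'
from h import *
delta(.5618,-.083,.211,55)
c=snap("wrist");cv2.imwrite("pics/w2.png",c["color"])
print(proj(c,[[.5618,-.083,.055]]))
E
```

```text
tool d [ 0.0083 -0.0024  0.0885] rotvec [-0.      0.0011 -0.0088] dyaw 0.5 t 2.55 z 0.2995 rot [-180.      0.06   54.5 ] q7 -37.0
[[317.3475 244.6049]]
```

View pics/w2.png

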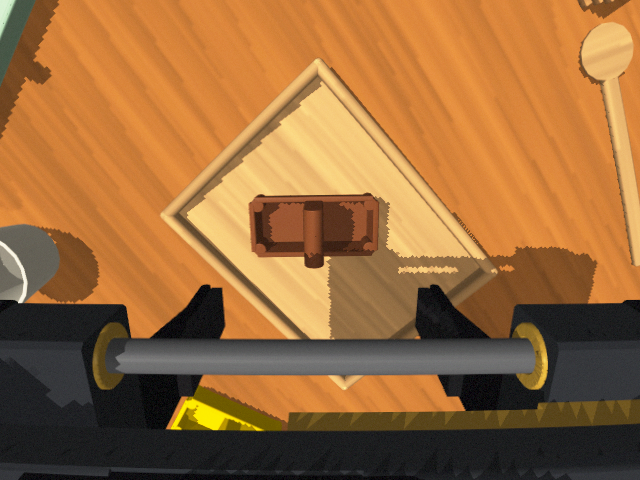

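The grip of the brown dish is centred near (313,230) and its rim corners are about (250,197), (378,194), (378,255), (252,258). The tool is lined up, but about 1 cm short along its x.

Run:
```python
from h import *
c=snap("wrist")
w=cast(c,[(250,197),(378,194),(378,255),(252,258)],.025);print(w.mean(0),np.linalg.norm(np.diff(w,axis=0),axis=1));d=w[1]-w[0]+w[2]-w[3];a=np.degrees(np.arctan2(d[1],d[0]));print(a)
print(cast(c,[(313,203),(313,255)],.055))
delta(*w.mean(0)[:2],.211,a+90)
m=cv2.morphologyEx(mask(c,"tray"),cv2.MORPH_OPEN,np.ones((3,3)));
```

```text
[ 0.5619 -0.079   0.025 ] [0.0828 0.0416 0.0853]
-34.172560604267645
[[ 0.5745 -0.061   0.055 ]
 [ 0.556  -0.0864  0.055 ]]
tool d [ 0.0109 -0.0044  0.0886] rotvec [ 0.0001  0.0007 -0.0236] dyaw 1.4 t 2.65 z 0.2996 rot [179.99   0.04  54.48] q7 -37.0
```

drive_tool:
  rows: [0.011,-0.0045,0.03,0,0,-0.024,1,0,0,0.035,0,0,0,0.2,0,0,0.0236,0,0,0,0,0,0,0,0,0,0,-1,0,0,0,0,0,0,-1]
  grip_force: 20

```text
time_s: 3.28
tool_pos: [0.5623, -0.0778, 0.2116]
tool_rot: [180.0, 0.0, 56.1]
force: [-0.7, 0.8, -0.0]
grip_width: 0.055
grasp_force: 0.0
```

drive_tool:
  rows: [0,0,0,0,0,0,-1,0,0,0,0,0,0,-1,0,0,0,0,0,0,-1]

```text
time_s: 3.65
tool_pos: [0.5622, -0.0775, 0.2114]
tool_rot: [180.0, 0.0, 56.1]
force: [0.3, -0.4, -0.3]
grip_width: 0.0249
grasp_force: 0.0
```

drive_tool:
  rows: [0,0,0,0,0,0,-1,0,0,0,0,0,0,-1,0,0,0,0,0,0,-1,0,0,-0.02,0,0,0,-1,0,0,-0.05,0,0,0,-1]

```text
time_s: 4.28
tool_pos: [0.561, -0.0775, 0.2804]
tool_rot: [-179.7, 0.1, 56.2]
force: [0.7, -1.1, -1.3]
grip_width: 0.012
grasp_force: 20.0
```

drive_tool:
  rows: [0,0,-0.02,0,0,0,-1,0,0,0,0,0,0,-1]

```text
time_s: 4.53
tool_pos: [0.5627, -0.0774, 0.3031]
tool_rot: [179.8, -0.1, 56.1]
force: [-0.6, 0.2, -1.6]
grip_width: 0.0116
grasp_force: 20.0
```

Run:
```python
from h import *
import pickle
c=snap("wrist");cv2.imwrite("pics/w3.png",c["color"]);pickle.dump(c,open("w3.pkl","wb"));o=get_obs();print(o["grip_width"],o["grasp_force"],o["force"],o["tool_pos"],o["tool_rot"])
```

```text
0.011644184347759545 19.999729581177235 [ 0.2516 -0.1493 -2.2172] [ 0.562  -0.0776  0.3012] [179.9606   0.0198  56.1282]
```

View pics/w3.png

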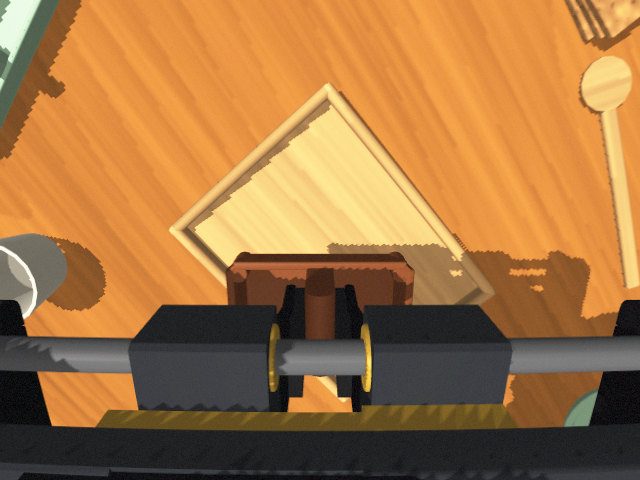

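```bash
cat >> h.py <<'E'
def totool(c,w):  # world points -> tool frame (wrist pictures)
    T=c["cam_to_world"]@np.linalg.inv(c["mount"]);return (w-T[:3,3])@T[:3,:3]
def edge(c,m,p,q,z,r=10,n=25,first=True):
    """points where mask m changes across the line p-q (pixels, scan along its normal, from left of p->q), cast onto z"""
    p,q=np.float64(p),np.float64(q);d=(q-p)/np.linalg.norm(q-p);nn=np.array([-d[1],d[0]]);P=[]
    for t in np.linspace(.08,.92,n):
        s=np.arange(-r,r+.25,.25);x=(p+t*(q-p))+s[:,None]*nn
        v=cv2.remap(m.astype(np.float32),x[None,:,0].astype(np.float32),x[None,:,1].astype(np.float32),cv2.INTER_LINEAR)[0]>127
        k=np.flatnonzero(v[1:]!=v[:-1])
        if len(k):P.append(x[k[0 if first else -1]]+nn*.125)
    return cast(c,P,z) if P else np.zeros((0,3))
def line(P):
    vx,vy,x,y=cv2.fitLine((P[:,:2]*1000).astype(np.float32),cv2.DIST_HUBER,0,.01,.01).ravel();return np.array([x,y]),np.array([vx,vy])
def meet(a,b):
    s=np.linalg.solve(np.c_[a[1],-b[1]],b[0]-a[0]);return a[0]+s[0]*a[1]
E
python3 - <<'E'
from h import *
import pickle
def trayfit(name,cor,idx):
    c=pickle.load(open(name,"rb"));m=cv2.morphologyEx(mask(c,"tray"),cv2.MORPH_OPEN,np.ones((3,3)))
    L=[line(edge(c,m,cor[i],cor[j],.017)) for i,j in idx];return c,L
# corners order: going round clockwise in image
c,L=trayfit("w1.pkl",[(108,28),(328,62),(303,225),(106,195)],[(0,1),(1,2),(2,3),(3,0)])
P=[meet(L[i],L[(i+1)%4]) for i in range(4)];print(np.array(P),"c",np.mean(P,0),[np.linalg.norm(P[i]-P[i-1]) for i in range(4)]);print([np.degrees(np.arctan2(l[1][1],l[1][0])) for l in L])
c,L=trayfit("w3.pkl",[(170,230),(330,85),(494,293)],[(0,1),(1,2)])
print("w3",meet(*L),[np.degrees(np.arctan2(l[1][1],l[1][0])) for l in L])
h=cv2.cvtColor(c["color"],cv2.COLOR_BGR2HSV);m=((h[...,1]>148)&(h[...,2]<160)).astype(np.uint8)*255
zr=c["cam_to_world"][2,3]*0+get_obs()["tool_pos"][2]-.211+.025
w=totool(c,edge(c,m,(242,254),(300,254),zr));print(len(w),w.mean(0),line(w));w=totool(c,edge(c,m,(345,254),(400,254),zr));print(w.mean(0))
print("ends",totool(c,cast(c,[(228,265),(413,268)],zr)))
E
```

```text
[[ 647.5779 -187.6629]
 [ 500.1633 -205.2945]
 [ 477.8525  -14.6981]
 [ 624.8893    3.0344]] c [ 562.6207 -101.1553] [np.float32(192.04233), np.float32(148.46521), np.float32(191.89781), np.float32(148.10214)]
[np.float32(-83.21502), np.float32(6.8204837), np.float32(-83.32347), np.float32(6.876603)]
w3 [625.2048   5.393 ] [np.float32(6.8064165), np.float32(-83.23162)]
25 [ 0.0222 -0.0226  0.1878] (array([ 22.2154, -21.6152], dtype=float32), array([ 0.001, -1.   ], dtype=float32))
[0.0223 0.0225 0.1879]
ends [[ 0.0167 -0.0422  0.1877]
 [ 0.0152  0.0411  0.188 ]]
```

drive_tool:
  rows: [0,0,0,0,0,0.172,-1,0,0,0,0,0,0.172,-1,0,0,0,0,0,0.172,-1,0,0,0,0,0,0.172,-1,0,0,0,0,0,0.172,-1]

```text
time_s: 5.2
tool_pos: [0.5613, -0.0775, 0.2987]
tool_rot: [-179.9, 0.2, 6.5]
force: [0.2, -0.0, -0.9]
grip_width: 0.0118
grasp_force: 20.0
```

drive_tool:
  rows: [-0.0158,0.0225,0,0,0,0,-1,-0.0158,0.0225,0.01,0,0,0,-1,-0.0158,0.0225,0.02,0,0,0,-1,0,0,0.031,0,0,0,-1,0,0,0,0,0,0,-1]

```text
time_s: 5.82
tool_pos: [0.5208, -0.15, 0.2361]
tool_rot: [-179.8, 0.5, 6.8]
force: [-0.4, 0.8, -2.8]
grip_width: 0.0117
grasp_force: 20.0
```

Run:
```python
from h import *
import pickle
for i in range(3):
    c=snap("wrist");o=get_obs();print(o["grip_width"],o["force"],o["tool_pos"],o["tool_rot"])
cv2.imwrite("pics/w4.png",c["color"]);pickle.dump(c,open("w4.pkl","wb"))
```

```text
0.01203036674759475 [-0.5306 -0.0989 -1.024 ] [ 0.5221 -0.1497  0.2381] [-179.8518    0.2505    6.8846]
0.011846977146203436 [ 0.1002 -0.2167 -0.8213] [ 0.5231 -0.1496  0.2395] [-179.9277    0.0852    6.9121]
0.01175658186308074 [ 0.309  -0.0923 -0.6404] [ 0.5236 -0.1496  0.2404] [-179.9858   -0.0163    6.9213]
```

View pics/w4.png

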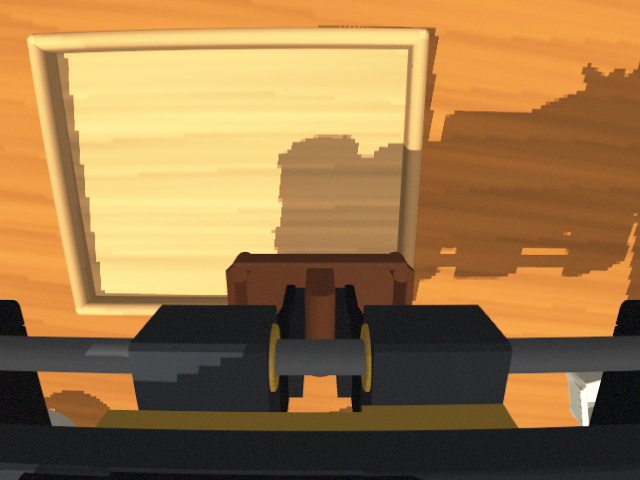

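```bash
cat >> h.py <<'E'
def level(c,z):
    T=np.eye(4);T[:3,:3]=np.diag([1,-1,-1.]);T[2,3]=z;c["cam_to_world"]=T@c["mount"];return c  # world = tool axes, y flipped
def lp(c,w): return w*[1,-1,1]  # to tool axes
def mid(P,ax): # value of coordinate ax on fitted line at its middle, and slope
    o=1-ax;k=np.polyfit(P[:,o]*1000,P[:,ax]*1000,1)
    r=P[:,ax]*1000-np.polyval(k,P[:,o]*1000);g=abs(r)<1.5
    k=np.polyfit(P[g,o]*1000,P[g,ax]*1000,1);return k
def tm(c,box=None):
    h=cv2.cvtColor(c["color"],cv2.COLOR_BGR2HSV);m=((h[...,1]<158)).astype(np.uint8)*255
    return cv2.medianBlur(m,3)
E
python3 - <<'E'
from h import *
import pickle
c=level(pickle.load(open("w4.pkl","rb")),.2405)
m=tm(c);m2=cv2.morphologyEx(mask(c,"tray"),cv2.MORPH_OPEN,np.ones((3,3)))
E={}
for n,p,q in(("far",(30,38),(430,31)),("left",(78,312),(29,40)),("near",(225,308),(82,313)),("right",(430,35),(423,140))):
    w=edge(c,m2,p,q,.017)*[1,-1,1];k=mid(w,0 if n in("far","near") else 1);E[n]=k;print(n,len(w),"slope deg",np.degrees(np.arctan(k[0])),"c",k[1])
h=cv2.cvtColor(c["color"],cv2.COLOR_BGR2HSV);b=((h[...,2]<165)&(h[...,1]>150)&(h[...,0]<14)).astype(np.uint8)*255
zr=.2405-.211+.025
for p,q in(((242,254),(300,254)),((345,254),(400,254))):
    w=edge(c,b,p,q,zr)*[1,-1,1];print("rim far",w.mean(0),np.degrees(np.arctan(mid(w,0)[0])))
print("rim ends",cast(c,[(227,268),(413,268)],zr)*[1,-1,1])
E
```

```text
far 25 slope deg -0.02740573778177417 c 120.7426880489957
left 25 slope deg 0.022577522636446593 c -140.63337809119804
near 14 slope deg 0.5825422993885337 c -26.117839696850407
right 25 slope deg 0.41061839224583396 c 51.03966685039064
rim far [ 0.0227 -0.0208  0.0545] -0.7025105566284837
rim far [0.0226 0.0238 0.0545] 1.1668605293853314
rim ends [[ 0.0158 -0.0407  0.0545]
 [ 0.0158  0.0422  0.0545]]
```

drive_tool:
  rows: [0.0009,-0.0006,0.01,0,0,0,-1,0,0,0.01,0,0,0,-1,0,0,0.005,0,0,0,-1,0,0,0.002,0,0,0,-1,0,0,0,0,0,0,-1]

```text
time_s: 6.6
tool_pos: [0.524, -0.1495, 0.213]
tool_rot: [-180.0, 0.0, 6.9]
force: [-0.4, 0.3, -0.0]
grip_width: 0.0121
grasp_force: 20.0
```

drive_tool:
  rows: [0,0,0.001,0,0,0,-1,0,0,0.001,0,0,0,-1,0,0,0.0005,0,0,0,-1,0,0,0,0,0,0,-1]

```text
time_s: 7.1
tool_pos: [0.5241, -0.1495, 0.2112]
tool_rot: [180.0, -0.0, 6.9]
force: [-1.9, 0.2, 4.5]
grip_width: 0.0119
grasp_force: 20.0
```

drive_tool:
  rows: [0,0,0,0,0,0,-0.3,0,0,0,0,0,0,-0.3,0,0,-0.01,0,0,0,-0.3,0,0,-0.04,0,0,0,1,0,0,-0.04,0,0,0,1]

```text
time_s: 7.72
tool_pos: [0.524, -0.1493, 0.302]
tool_rot: [-180.0, 0.0, 6.9]
force: [0.6, -1.1, -0.8]
grip_width: 0.0432
grasp_force: 0.0
```

drive_tool:
  rows: [-0.0216,0.0487,0,0,0,0,1,-0.0216,0.0487,0,0,0,0,1,-0.0216,0.0487,0,0,0,0,1,-0.0216,0.0487,0,0,0,0,1,-0.0216,0.0487,0,0,0,0,1]

```text
time_s: 8.35
tool_pos: [0.4454, -0.4057, 0.3015]
tool_rot: [179.9, -0.0, 6.9]
force: [0.7, -0.5, -0.4]
grip_width: 0.0854
grasp_force: 0.0
```

drive_tool:
  rows: [0,0,0,0,0,-0.149,1,0,0,0,0,0,-0.149,1,0,0,0,0,0,0,1,0,0,0,0,0,0,1]

```text
time_s: 8.85
tool_pos: [0.446, -0.404, 0.301]
tool_rot: [180.0, -0.0, 23.8]
force: [0.4, 0.3, -0.7]
grip_width: 0.0869
grasp_force: 0.0
```

Run:
```python
from h import *
import pickle
o=get_obs();print(o["tool_pos"],o["tool_rot"])
c=snap("wrist");cv2.imwrite("pics/w5.png",c["color"]);pickle.dump(c,open("w5.pkl","wb"))
h=cv2.cvtColor(c["color"],cv2.COLOR_BGR2HSV);m=(h[...,1]<60)&(h[...,2]>150);m[295:]=0
m=m.astype(np.uint8)*255
for b in cv2.findContours(m,0,cv2.CHAIN_APPROX_NONE)[0]:
    if cv2.contourArea(b)>300:print(cv2.contourArea(b),cv2.boundingRect(b),cv2.approxPolyDP(b,5,True).reshape(-1,2).tolist())
```

```text
[ 0.446 -0.404  0.301] [179.9762  -0.0085  23.8142]
1783.0 (350, 219, 42, 48) [[352, 219], [350, 261], [383, 266], [391, 219]]
2090.5 (586, 214, 54, 81) [[639, 214], [586, 294], [639, 294]]
10144.0 (212, 159, 197, 123) [[212, 165], [220, 219], [317, 221], [229, 215], [219, 206], [217, 175], [231, 165], [227, 192], [234, 206], [317, 207], [319, 183], [322, 232], [334, 231], [336, 187], [337, 207], [346, 212], [391, 212], [394, 174], [402, 175], [397, 270], [387, 278], [356, 278], [347, 269], [349, 221], [337, 217], [345, 222], [348, 281], [400, 276], [408, 173], [403, 161], [218, 159]]
```

View pics/w5.png

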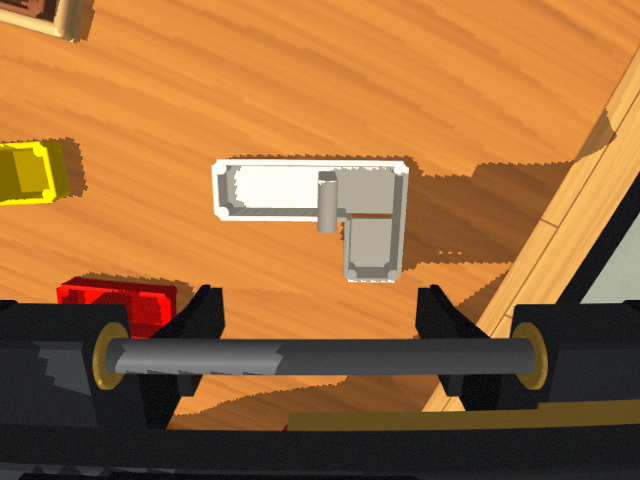

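The white L lies nearly square to the tool: far edge at row 160 (218 to 403), right end at column 408, grip at about (327,200).

Run:
```python
from h import *
import pickle
c=level(pickle.load(open("w5.pkl","rb")),.301)
h=cv2.cvtColor(c["color"],cv2.COLOR_BGR2HSV);m=((h[...,1]<70)&(h[...,2]>90)).astype(np.uint8)*255
k=mid(edge(c,m,(225,159.5),(400,161),.02)*[1,-1,1],0);l=edge(c,m,(218,210),(213,170),.02,6)*[1,-1,1];r=edge(c,m,(408,172),(402,262),.02,6)*[1,-1,1]
print(k,np.degrees(np.arctan(k[0])),np.median(l,0),np.median(r,0),np.degrees(np.arctan(mid(r,1)[0])),len(l),len(r))
```

```text
[-0.0121 54.4319] -0.6920367869938894 [ 0.0343 -0.0709  0.02  ] [0.0161 0.0575 0.02  ] 0.4897887533848838 25 25
```

drive_tool:
  rows: [0.0298,0.0043,0.01,0,0,0.011,1,0,0,0.045,0,0,0,0.1,0,0,0.04,0,0,0,-0.3,0,0,0,0,0,0,-1,0,0,0,0,0,0,-1]
  grip_force: 30

```text
time_s: 9.52
tool_pos: [0.4755, -0.3963, 0.2072]
tool_rot: [179.9, -0.0, 23.3]
force: [0.2, -0.1, 0.6]
grip_width: 0.0548
grasp_force: 0.0
```

drive_tool:
  rows: [0,0,0,0,0,0,-1,0,0,0,0,0,0,-1,0,0,0,0,0,0,-1,0,0,0,0,0,0,-1,0,0,0,0,0,0,-1]

```text
time_s: 10.15
tool_pos: [0.4749, -0.396, 0.2058]
tool_rot: [180.0, 0.0, 23.3]
force: [-0.6, -0.6, 0.9]
grip_width: 0.0118
grasp_force: 30.0
```

drive_tool:
  rows: [0,0,0,0,0,0,-1,0,0,-0.02,0,0,0,-1,0,0,-0.05,0,0,0,-1,0,0,-0.03,0,0,0,-1]

```text
time_s: 10.65
tool_pos: [0.4754, -0.3961, 0.309]
tool_rot: [179.8, -0.1, 23.3]
force: [0.4, -0.3, -2.6]
grip_width: 0.0117
grasp_force: 30.0
```

Run:
```python
from h import *
o=get_obs();print(o["grip_width"],o["grasp_force"],o["force"],o["tool_pos"],o["tool_rot"])
```

```text
0.01168674178770224 29.954784373403527 [ 0.4405 -0.2563 -2.5854] [ 0.4754 -0.3961  0.309 ] [179.8321  -0.088   23.3205]
```

drive_tool:
  rows: [0.038,-0.0323,0,0,0,0,-1,0.038,-0.0323,0,0,0,0,-1,0.038,-0.0323,0,0,0,0,-1,0.038,-0.0323,0,0,0,0,-1,0.038,-0.0323,0,0,0,0,-1]

```text
time_s: 11.28
tool_pos: [0.5859, -0.171, 0.3067]
tool_rot: [179.9, -0.0, 23.3]
force: [0.4, -0.6, -2.7]
grip_width: 0.0119
grasp_force: 30.0
```

drive_tool:
  rows: [0.038,-0.0323,0,0,0,0,-1,0,0,0.02,0,0,0.143,-1,0,0,0.02,0,0,0.143,-1,0,0,0.015,0,0,0,-1,0,0,0,0,0,0,-1]

```text
time_s: 11.9
tool_pos: [0.607, -0.1278, 0.2497]
tool_rot: [-180.0, 0.1, 7.0]
force: [-0.2, 0.1, -2.8]
grip_width: 0.0118
grasp_force: 30.0
```

drive_tool:
  rows: [0,0,0,0,0,0,-1,0,0,0,0,0,0,-1]

```text
time_s: 12.15
tool_pos: [0.608, -0.1279, 0.2517]
tool_rot: [180.0, -0.1, 6.9]
force: [0.6, -0.3, -2.6]
grip_width: 0.0116
grasp_force: 30.0
```

Run:
```python
from h import *
import pickle
o=get_obs();print(o["grip_width"],o["force"],o["tool_pos"],o["tool_rot"])
c=snap("wrist");cv2.imwrite("pics/w6.png",c["color"]);pickle.dump(c,open("w6.pkl","wb"))
```

```text
0.011572280995208765 [ 0.6379 -0.2922 -2.5854] [ 0.608  -0.1279  0.2517] [179.9667  -0.0913   6.9463]
```

View pics/w6.png

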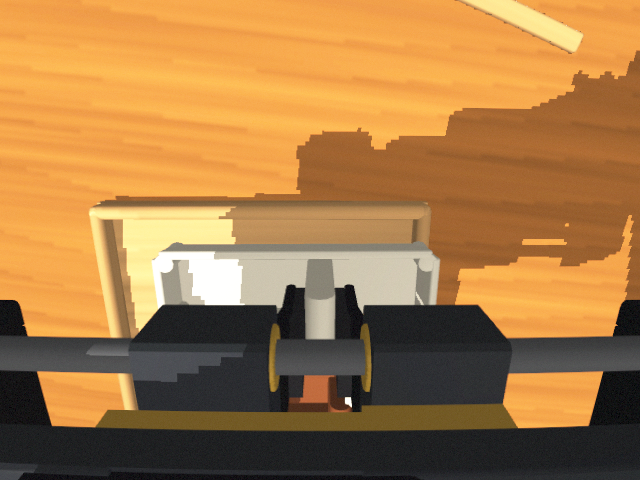

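The tray's far edge is at row 204 (95 to 430) and its left edge runs from (92,210). The L's far rim is at row 246, with ends at columns 153 and 438. From here on I use numbers only.

Run:
```python
from h import *
import pickle
Z=.2517
c=level(pickle.load(open("w6.pkl","rb")),Z)
h=cv2.cvtColor(c["color"],cv2.COLOR_BGR2HSV)
for p in((150,190),(150,203),(150,210),(300,200),(300,207),(300,213),(300,230),(300,244),(300,250),(300,255),(340,215)):print(p,h[p[1],p[0]],end=" ")
print()
m2=cv2.medianBlur(((h[...,1]<158)&(h[...,2]>90)).astype(np.uint8)*255,3)
for n,p,q,ax in(("far",(98,205),(230,204),0),("left",(122,390),(93,215),1),("right",(430,212),(433,236),1)):
    w=edge(c,m2,p,q,.017,8)*[1,-1,1];k=mid(w,ax);print(n,len(w),np.degrees(np.arctan(k[0])),np.median(w,0)*1000,k[1])
b=((h[...,1]<70)&(h[...,2]>80)).astype(np.uint8)*255
zr=Z-.206+.02
for n,p,q,ax in(("farL",(190,246),(300,246),0),("farR",(345,246),(410,246),0),("left",(160,300),(153,268),1),("right",(437,268),(436,300),1)):
    w=edge(c,b,p,q,zr,8)*[1,-1,1];k=mid(w,ax);print("dish",n,len(w),np.degrees(np.arctan(k[0])),np.median(w,0)*1000,k[1])
```

```text
(150, 190) [ 17 179 250] (150, 203) [ 15 135 125] (150, 210) [ 21 123 249] (300, 200) [ 14 159 146] (300, 207) [ 15 127 166] (300, 213) [ 15 130 194] (300, 230) [ 15 131 195] (300, 244) [ 26  29 130] (300, 250) [ 23  40 135] (300, 255) [ 21  35 203] (340, 215) [ 15 131 200] 
far 25 -0.23393050975272514 [ 36.8842 -85.1734  17.    ] 36.535915983784335
left 19 0.19162024424631324 [ -13.636  -129.5032   17.    ] -129.41322989949944
right 25 -0.6486273555893355 [23.2957 62.1773 17.    ] 62.426632427152356
dish farL 25 0.8851064680451229 [ 27.265  -32.0063  65.7   ] 27.578412369732508
dish farR 25 -0.02844474821630414 [27.2479 25.8171 65.7   ] 27.26061509345758
dish left 25 -0.5040322477383152 [  7.6608 -74.7892  65.7   ] -74.70662477884952
dish right 25 -0.37001210462568507 [ 7.9695 53.8305 65.7   ] 53.866218786700166
```

Run:
```python
from h import *
import pickle
for f,cols in(("w4.pkl",((255,246,275),(385,246,275))),("w6.pkl",((200,240,262),(260,240,262),(390,240,262),(150,196,214),(210,196,214)))):
    c=pickle.load(open(f,"rb"))
    g=c["color"].astype(int).sum(2)//3
    for x,a,b in cols:print(f,x,a,np.median(g[a:b,x-4:x+5],1).astype(int).tolist())
c=level(pickle.load(open("w6.pkl","rb")),.2517)
print(proj(c,np.array([[.021,-.03,.0657],[.0195,-.03,.0457]])))
c=level(pickle.load(open("w4.pkl","rb")),.2405)
print(proj(c,np.array([[.021,-.03,.0545],[.0195,-.03,.0345]])))
```

```text
w4.pkl 255 246 [205, 206, 207, 210, 210, 211, 212, 181, 43, 42, 41, 43, 43, 43, 44, 44, 51, 63, 70, 67, 67, 62, 64, 66, 65, 64, 65, 64, 67]
w4.pkl 385 246 [125, 124, 123, 120, 123, 122, 124, 104, 43, 42, 43, 43, 45, 43, 43, 43, 52, 66, 69, 69, 68, 68, 68, 66, 67, 68, 69, 69, 68]
w6.pkl 200 240 [216, 217, 217, 218, 160, 124, 126, 125, 125, 125, 127, 191, 242, 254, 254, 254, 254, 254, 254, 252, 254, 254]
w6.pkl 260 240 [137, 137, 139, 139, 127, 124, 124, 124, 125, 124, 125, 147, 171, 190, 189, 189, 191, 193, 192, 172, 192, 192]
w6.pkl 390 240 [132, 133, 134, 131, 124, 125, 125, 125, 125, 126, 137, 161, 188, 191, 194, 194, 196, 197, 193, 195, 196, 196]
w6.pkl 150 196 [142, 100, 102, 103, 99, 91, 91, 93, 95, 101, 126, 159, 177, 188, 196, 205, 209, 210]
w6.pkl 210 196 [129, 105, 105, 105, 99, 91, 93, 97, 99, 103, 135, 169, 183, 192, 201, 208, 212, 213]
[[386.3623 256.8964]
 [379.6955 246.3218]]
[[386.3594 256.9046]
 [379.6928 246.329 ]]
```

Run:
```python
from h import *
import pickle
Z=.2517;c=level(pickle.load(open("w6.pkl","rb")),Z)
f=lambda px,z:(cast(c,px,z)*[1,-1,1]*1000).round(1).tolist()
print("tray far top",f([(150,206.3),(210,206)],.017),"bottom",f([(150,197),(210,197)],0))
print("dish rim",f([(200,250.9),(260,251.2),(390,250.7)],.0657),"foot",f([(200,244),(260,244),(390,244)],.0457))
Z=.2405;c=level(pickle.load(open("w4.pkl","rb")),Z)
print("short rim",f([(255,262.3),(385,262.3)],.0545),"foot",f([(255,253.2),(385,253.2)],.0345))
```

```text
tray far top [[33.6, -93.4, 17.0], [33.7, -59.8, 17.0]] bottom [[35.7, -100.2, 0.0], [35.5, -64.2, 0.0]]
dish rim [[23.8, -52.1, 65.7], [23.7, -25.6, 65.7], [23.9, 31.5, 65.7]] foot [[20.7, -58.2, 45.7], [20.7, -28.6, 45.7], [20.7, 35.0, 45.7]]
short rim [[18.5, -28.1, 54.5], [18.5, 29.5, 54.5]] foot [[16.0, -31.3, 34.5], [15.9, 32.8, 34.5]]
```

drive_tool:
  rows: [0.0009,-0.0011,0.01,0,0,0,-1,0,0,0.015,0,0,0,-1,0,0,0.003,0,0,0,-1,0,0,0.003,0,0,0,-1,0,0,0.002,0,0,0,-1]

```text
time_s: 12.82
tool_pos: [0.6085, -0.1266, 0.2176]
tool_rot: [180.0, -0.0, 6.9]
force: [0.1, -0.3, -1.3]
grip_width: 0.0118
grasp_force: 30.0
```

drive_tool:
  rows: [0,0,0.002,0,0,0,-1,0,0,0,0,0,0,-1]

```text
time_s: 13.08
tool_pos: [0.6084, -0.1266, 0.2157]
tool_rot: [180.0, -0.0, 6.9]
force: [0.4, -0.1, -2.3]
grip_width: 0.0118
grasp_force: 30.0
```

drive_tool:
  rows: [0,0,0.002,0,0,0,-1,0,0,0.0015,0,0,0,-1,0,0,0,0,0,0,-1,0,0,0,0,0,0,-1]

```text
time_s: 13.58
tool_pos: [0.6084, -0.1266, 0.2121]
tool_rot: [180.0, 0.0, 6.9]
force: [-0.5, 0.7, -2.1]
grip_width: 0.0116
grasp_force: 30.0
```

drive_tool:
  rows: [0,0,0.0007,0,0,0,-1,0,0,0.0005,0,0,0,-1,0,0,0,0,0,0,-1]

```text
time_s: 13.95
tool_pos: [0.6083, -0.1265, 0.2109]
tool_rot: [180.0, 0.0, 6.9]
force: [0.9, 0.0, -1.8]
grip_width: 0.0115
grasp_force: 30.0
```

drive_tool:
  rows: [0,0,0.0004,0,0,0,-1,0,0,0.0004,0,0,0,-1,0,0,0,0,0,0,-1]

```text
time_s: 14.32
tool_pos: [0.6084, -0.1265, 0.2108]
tool_rot: [180.0, 0.0, 6.9]
force: [-2.2, 0.6, 5.4]
grip_width: 0.012
grasp_force: 30.0
```

drive_tool:
  rows: [0,0,0,0,0,0,-0.3,0,0,0,0,0,0,-0.3,0,0,-0.01,0,0,0,-0.3,0,0,-0.05,0,0,0,1,0,0,-0.05,0,0,0,1]

```text
time_s: 14.95
tool_pos: [0.6083, -0.1265, 0.3216]
tool_rot: [-180.0, 0.0, 6.9]
force: [0.2, -0.4, -0.1]
grip_width: 0.0431
grasp_force: 0.0
```

drive_tool:
  rows: [-0.0385,-0.01,-0.02,0,0,0,1,-0.0385,-0.01,-0.02,0,0,0,1,-0.0385,-0.01,-0.01,0,0,0,1,0,0,0,0,0,0,1,0,0,0,0,0,0,1]

```text
time_s: 15.58
tool_pos: [0.4905, -0.1108, 0.3707]
tool_rot: [179.9, -0.1, 6.9]
force: [0.3, -0.2, -1.4]
grip_width: 0.0858
grasp_force: 0.0
```

```bash
cat >> h.py <<'E'
def trayframe(c,Z,guess):
    """tray in level tool frame from the guess of its centre (mm, tool) and angle 0: fits 4 outer top edges"""
    h=cv2.cvtColor(c["color"],cv2.COLOR_BGR2HSV);return h
E
python3 - <<'E'
from h import *
import pickle
for i in range(2):c=snap("wrist")
o=get_obs();print(o["tool_pos"],o["tool_rot"])
pickle.dump(c,open("w7.pkl","wb"))
Z=o["tool_pos"][2];c=level(c,Z)
C=np.array([.565-o["tool_pos"][0],-.100-o["tool_pos"][1]]);a=np.radians(6.9);C=np.array([C@[np.cos(a),np.sin(a)],C@[np.sin(a),-np.cos(a)]]);print("exp centre",C)
m2=cv2.morphologyEx(mask(c,"tray"),cv2.MORPH_OPEN,np.ones((3,3)))
P=lambda x,y,z:proj(c,[[C[0]+x,-(C[1]+y),z]])[0]
for n,p,q,ax in(("far",(.074,-.085),(.074,.085),0),("near",(-.074,.085),(-.074,-.085),0),("left",(-.06,-.096),(.06,-.096),1),("right",(.06,.096),(-.06,.096),1)):
    w=edge(c,m2,P(*p,.017),P(*q,.017),.017,8)*[1,-1,1];k=mid(w,ax);print(n,len(w),"deg",np.degrees(np.arctan(k[0])),"at mid",np.polyval(k,1000*C[1-ax]))
# classify dish pixels by colour inside tray, warp to rim plane grid print edges along scan lines
g=cv2.cvtColor(c["color"],cv2.COLOR_BGR2HSV)
def scan(x0,y0,x1,y1,z,n=260):
    t=np.linspace(0,1,n);X=np.c_[C[0]+x0+(x1-x0)*t,-(C[1]+y0+(y1-y0)*t),0*t+z];px=proj(c,X).astype(np.float32)
    v=cv2.remap(c["color"],px[None,:,0],px[None,:,1],cv2.INTER_LINEAR)[0];hs=cv2.cvtColor(v[None],cv2.COLOR_BGR2HSV)[0].astype(int)
    lab=np.where((hs[:,1]<75),"W",np.where(hs[:,2]<140,np.where(hs[:,1]>140,"B","s"),"."));s="".join(lab)
    out=[];st=0
    for i in range(1,n+1):
        if i==n or s[i]!=s[st]:out.append((s[st],round(1000*((x0 if x0!=x1 else y0)+(st/(n-1))*((x1-x0) or (y1-y0))),1)));st=i
    return out
# tool offsets from tray centre: x=-tray_y, y=-tray_x
print("short across x @y=30,60 z.025");[print(scan(-.08,yy,0.0,yy,.025)) for yy in(.022,.066)]
print("short along y");print(scan(-.05,-.02,-.05,.1,.025));print(scan(-.04,-.02,-.04,.1,.025))
print("L across x");[print(scan(0,yy,.09,yy,.025)) for yy in(-.02,.015,.07)]
print("L along y",scan(.045,-.06,.045,.1,.025))
print("stub",scan(-.035,.066,.02,.066,.025),scan(0,.02,0,.1,.025))
E
```

```text
[ 0.4909 -0.1108  0.37  ] [-179.9764   -0.0201    6.9381]
exp centre [ 0.0749 -0.0018]
far 25 deg -0.16150013583894632 at mid 146.55954361951362
near 23 deg -0.0006401683779283812 at mid -1.4657553690909624
left 25 deg 0.043897931612554494 at mid -98.33206169928351
right 9 deg -0.2189232987692244 at mid 93.20160252071733
short across x @y=30,60 z.025
[('.', -80.0), ('B', -66.4), ('.', -59.6), ('B', -32.7), ('.', -32.1), ('B', -28.7), ('.', -28.1)]
[('.', -80.0), ('B', -66.4), ('.', -59.9), ('B', -56.5), ('s', -28.1), ('.', -27.8), ('W', -21.9)]
short along y
[('.', -20.0), ('B', 5.5), ('.', 14.3), ('B', 37.0), ('s', 87.5), ('.', 88.9), ('B', 92.6), ('.', 94.9)]
[('.', -20.0), ('B', 5.5), ('.', 13.4), ('B', 37.0), ('s', 87.5), ('.', 88.4), ('B', 93.1), ('.', 94.0)]
L across x
[('.', 0.0), ('W', 21.5), ('.', 62.5), ('B', 90.0)]
[('.', 0.0), ('W', 21.5), ('.', 62.9), ('B', 90.0)]
[('W', 0.0), ('.', 19.8), ('W', 23.3), ('.', 62.9)]
L along y [('.', -60.0), ('W', -43.3), ('.', 85.8), ('B', 93.2), ('.', 95.7)]
stub [('B', -35.0), ('s', -28.2), ('.', -28.0), ('W', -22.0), ('.', 19.6)] [('.', 20.0), ('W', 44.7), ('s', 85.8), ('.', 88.6), ('B', 92.3)]
```

Run:
```python
from h import *
import pickle
c=level(pickle.load(open("w7.pkl","rb")),.37);C=np.array([.07255,-.00257])
def prof(x0,y0,x1,y1,z,n):
    t=np.linspace(0,1,n);X=np.c_[C[0]+x0+(x1-x0)*t,-(C[1]+y0+(y1-y0)*t),0*t+z];px=proj(c,X).astype(np.float32)
    v=cv2.remap(c["color"],px[None,:,0],px[None,:,1],cv2.INTER_LINEAR);hs=cv2.cvtColor(v,cv2.COLOR_BGR2HSV)[0].astype(int);return " ".join(f"{h}/{s}/{b}" for h,s,b in hs)
for yy in(.025,.06):
  print("far",prof(-.030,yy,-.016,yy,.025,15));print("near",prof(-.072,yy,-.058,yy,.025,15))
for xx in(-.05,-.038):
  print("left",prof(xx,-.004,xx,.010,.025,15));print("right",prof(xx,.080,xx,.094,.025,15))
```

```text
far 11/177/131 10/169/167 10/167/168 10/165/161 14/156/131 16/138/166 16/134/167 16/135/161 15/136/154 15/134/171 18/125/232 20/121/248 21/122/249 21/123/249 20/123/249
near 17/147/238 20/125/248 21/121/251 21/121/250 19/128/241 13/156/196 11/174/167 10/173/172 10/176/132 8/160/62 9/165/65 8/162/63 10/171/61 10/155/66 9/163/94
far 11/161/84 10/165/94 11/166/95 10/159/90 14/143/118 16/136/167 16/137/166 16/133/163 16/136/158 15/133/150 17/90/148 23/39/171 23/38/175 21/37/164 21/38/133
near 18/142/244 22/119/250 22/116/252 21/121/251 19/126/242 13/154/199 11/176/167 11/173/167 11/174/129 10/163/64 10/167/64 10/156/67 9/160/67 10/162/66 9/163/97
left 21/118/250 21/119/251 21/120/251 21/120/251 21/119/250 21/118/251 19/127/241 13/146/205 10/154/192 10/158/182 11/168/143 10/173/84 9/169/74 9/159/90 10/165/96
right 7/150/63 9/163/61 9/163/61 12/166/60 11/171/67 10/162/88 10/166/97 11/167/96 14/142/117 16/133/136 16/134/145 16/139/147 16/137/147 15/141/141 14/172/132
left 21/122/250 21/123/249 21/121/250 20/120/250 20/122/249 20/122/249 19/129/242 14/146/206 11/157/188 10/158/186 10/169/143 9/175/83 9/171/73 10/164/90 10/162/96
right 8/152/62 10/163/58 11/155/61 11/156/62 8/156/67 9/167/87 9/159/96 11/163/97 15/144/115 16/134/137 16/136/144 15/133/146 16/134/146 15/142/144 14/175/137
```

The L sits within 0.5 mm of its place. The short dish is about 2.5 mm towards the near wall and 1.3 mm to the right, so I'll re-seat it.

drive_tool:
  rows: [0.0145,0.0212,0.03,0,0,0,-0.2,0.0142,0.0212,0.04,0,0,0,-0.2,0,0,0.05,0,0,0,-0.2,0,0,0.0386,0,0,0,-0.2,0,0,0,0,0,0,-1]
  grip_force: 30

```text
time_s: 16.3
tool_pos: [0.523, -0.1489, 0.2081]
tool_rot: [-179.8, 0.3, 7.0]
force: [0.1, -0.2, 0.1]
grip_width: 0.0452
grasp_force: 0.0
```

drive_tool:
  rows: [0,0,0,0,0,0,-1,0,0,0,0,0,0,-1,0,0,0,0,0,0,-1,0,0,0,0,0,0,-1,0,0,0,0,0,0,-1]

```text
time_s: 16.92
tool_pos: [0.5241, -0.1495, 0.2128]
tool_rot: [179.9, -0.1, 6.9]
force: [-1.2, -0.2, 7.4]
grip_width: 0.0119
grasp_force: 29.9
```

drive_tool:
  rows: [0,0,-0.003,0,0,0,-1,0,0,-0.002,0,0,0,-1,0,0,0,0,0,0,-1]

```text
time_s: 17.3
tool_pos: [0.5236, -0.1494, 0.2165]
tool_rot: [180.0, 0.0, 6.9]
force: [1.0, -0.7, -1.8]
grip_width: 0.0119
grasp_force: 29.9
```

drive_tool:
  rows: [0.0023,-0.0012,0,0,0,0,-1,0,0,0,0,0,0,-1,0,0,0.003,0,0,0,-1,0,0,0,0,0,0,-1]

```text
time_s: 17.8
tool_pos: [0.5256, -0.1478, 0.2131]
tool_rot: [-180.0, 0.0, 6.9]
force: [0.5, 0.4, -1.5]
grip_width: 0.0118
grasp_force: 29.9
```

drive_tool:
  rows: [0,0,0.0007,0,0,0,-1,0,0,0,0,0,0,-1,0,0,0,0,0,0,-1]

```text
time_s: 18.18
tool_pos: [0.5259, -0.1479, 0.2129]
tool_rot: [180.0, -0.0, 6.9]
force: [0.2, -0.1, -1.1]
grip_width: 0.0119
grasp_force: 29.9
```

drive_tool:
  rows: [0,0,0.0007,0,0,0,-1,0,0,0,0,0,0,-1,0,0,0,0,0,0,-1]

```text
time_s: 18.55
tool_pos: [0.5259, -0.1479, 0.2128]
tool_rot: [180.0, 0.0, 6.9]
force: [-2.4, 0.8, 5.0]
grip_width: 0.0119
grasp_force: 29.9
```

drive_tool:
  rows: [0,0,0,0,0,0,-0.3,0,0,0,0,0,0,-0.3,0,0,-0.01,0,0,0,-0.3,0,0,-0.05,0,0,0,1,0,0,-0.05,0,0,0,1]

```text
time_s: 19.18
tool_pos: [0.5257, -0.1478, 0.3237]
tool_rot: [-180.0, 0.0, 6.9]
force: [0.2, -0.4, -0.2]
grip_width: 0.0433
grasp_force: 0.0
```

drive_tool:
  rows: [-0.015,-0.02,-0.02,0,0,0,1,-0.016,-0.0213,-0.027,0,0,0,1,0,0,0,0,0,0,1,0,0,0,0,0,0,1]

```text
time_s: 19.68
tool_pos: [0.4901, -0.1111, 0.3691]
tool_rot: [180.0, -0.0, 6.9]
force: [0.4, 0.1, 0.4]
grip_width: 0.0819
grasp_force: 0.0
```

```bash
cat > scan.py <<'E'
from h import *
def prof(c,C,p,q,z,n=71):
    t=np.linspace(0,1,n)[:,None];xy=C+np.float64(p)+(np.float64(q)-np.float64(p))*t
    px=proj(c,np.c_[xy[:,0],-xy[:,1],np.full(n,z)]).astype(np.float32)
    return cv2.cvtColor(cv2.remap(c["color"],px[None,:,0],px[None,:,1],cv2.INTER_LINEAR),cv2.COLOR_BGR2HSV)[0].astype(int)
def cross(c,C,p,q,z,test,n=141):
    v=test(prof(c,C,p,q,z,n)).astype(int);k=np.flatnonzero(v[1:]!=v[:-1]);ax=0 if p[0]!=q[0] else 1
    return [(round(1000*(p[ax]+(q[ax]-p[ax])*(i+.5)/(n-1)),1),int(v[i+1])) for i in k]
def traycentre(c,C):
    m2=cv2.morphologyEx(mask(c,"tray"),cv2.MORPH_OPEN,np.ones((3,3)));P=lambda x,y:proj(c,[[C[0]+x,-(C[1]+y),.017]])[0];r={}
    for n,p,q,ax in(("far",(.074,-.085),(.074,.085),0),("near",(-.074,.085),(-.074,-.085),0),("left",(-.06,-.096),(.06,-.096),1),("right",(.06,.096),(-.06,.096),1)):
        w=edge(c,m2,P(*p),P(*q),.017,8)*[1,-1,1];k=mid(w,ax);r[n]=np.polyval(k,1000*C[1-ax]);print(n,len(w),"deg",np.degrees(np.arctan(k[0])).round(2),r[n].round(2))
    return r
brown=lambda v:(v[:,0]<14)&(v[:,1]>142)
E
python3 - <<'E'
from scan import *
import pickle
for i in range(2):c=snap("wrist")
o=get_obs();print(o["tool_pos"],o["tool_rot"]);pickle.dump(c,open("w8.pkl","wb"))
c=level(c,o["tool_pos"][2]);r=traycentre(c,np.array([.0725,-.0025]))
C=np.array([r["far"]+r["near"],r["left"]+r["right"]])/2000;print(C)
for y in(.025,.06):print("x",cross(c,C,(-.075,y),(-.015,y),.025,brown))
for x in(-.05,-.038):print("y",cross(c,C,(x,-.006),(x,.094),.025,brown))
white=lambda v:v[:,1]<80
for y in(-.02,.01,.07):print("Lx",cross(c,C,(-.03,y),(.08,y),.025,white))
print("Ly",cross(c,C,(.045,-.06),(.045,.095),.025,white))
E
```

```text
[ 0.49   -0.1113  0.3682] [-179.9666    0.0753    6.8707]
far 25 deg -0.08 147.79
near 25 deg -0.0 -0.12
left 25 deg 0.08 -98.84
right 9 deg -0.05 92.75
[ 0.0738 -0.003 ]
x [(np.float64(-64.1), 1), (np.float64(-22.5), 0)]
x [(np.float64(-64.1), 1), (np.float64(-22.9), 0)]
y [(np.float64(1.5), 1), (np.float64(86.5), 0)]
y [(np.float64(1.5), 1), (np.float64(86.5), 0)]
Lx [(np.float64(23.8), 1), (np.float64(64.7), 0)]
Lx [(np.float64(23.8), 1), (np.float64(65.5), 0)]
Lx [(np.float64(-19.4), 1), (np.float64(22.3), 0), (np.float64(25.4), 1), (np.float64(65.5), 0)]
Ly [(np.float64(-42.8), 1), (np.float64(86.7), 0)]
```

drive_tool:
  rows: [0.0004,-0.047,0,0,0,-0.178,1,0,0,0,0,0,0,1]

```text
time_s: 20.02
tool_pos: [0.4848, -0.0608, 0.3683]
tool_rot: [-179.9, 0.1, 17.5]
force: [0.2, -0.2, -0.1]
grip_width: 0.0865
grasp_force: 0.0
```

drive_tool:
  rows: [0.0089,-0.0454,0.017,0,0,0,1,0.0089,-0.0454,0.017,0,0,0,1,0.0089,-0.0454,0.017,0,0,0,1,0.0089,-0.0454,0.017,0,0,0,1,0,0,0,0,0,-0.1772,1]

```text
time_s: 20.65
tool_pos: [0.4644, 0.1231, 0.2993]
tool_rot: [-179.8, 0.1, 27.8]
force: [0.6, -1.1, 0.3]
grip_width: 0.0868
grasp_force: 0.0
```

drive_tool:
  rows: [0,0,0,0,0,-0.1772,1,0,0,0,0,0,-0.1772,1,0,0,0,0,0,-0.1772,1,0,0,0,0,0,-0.1772,1,0,0,0,0,0,-0.1772,1]

```text
time_s: 21.28
tool_pos: [0.4659, 0.1191, 0.3004]
tool_rot: [-179.9, 0.0, 78.2]
force: [0.5, 0.4, -0.8]
grip_width: 0.087
grasp_force: 0.0
```

drive_tool:
  rows: [0,0,0,0,0,-0.1772,1,0,0,0,0,0,-0.1772,1,0,0,0,0,0,-0.1772,1,0,0,0,0,0,-0.1772,1,0,0,0,0,0,0,1]

```text
time_s: 21.9
tool_pos: [0.4658, 0.1192, 0.3005]
tool_rot: [-179.9, -0.0, 118.4]
force: [-0.1, 1.0, -0.2]
grip_width: 0.0872
grasp_force: 0.0
```

Run:
```python
from scan import *
import pickle
for i in range(3):c=snap("wrist")
o=get_obs();print(o["tool_pos"],o["tool_rot"],o["qpos"]);pickle.dump(c,open("w9.pkl","wb"))
c=level(c,o["tool_pos"][2])
h=cv2.cvtColor(c["color"],cv2.COLOR_BGR2HSV);m=cv2.inRange(h,(40,20,60),(95,140,255));m[300:]=0
for b in cv2.findContours(cv2.morphologyEx(m,cv2.MORPH_CLOSE,np.ones((5,5))),0,cv2.CHAIN_APPROX_NONE)[0]:
    if cv2.contourArea(b)>800:
        w=cast(c,b.reshape(-1,2),.02)*[1,-1,1];print(cv2.boundingRect(b),rect(w),cv2.approxPolyDP(b,5,True).reshape(-1,2).tolist())
```

```text
[0.4656 0.1197 0.3008] [-179.9746   -0.0244  118.4476] [ 27.7517   5.516  -46.8756 112.5642   4.4641  63.7572   7.4772]
(581, 271, 59, 29) [-32.1863 212.916   45.8613  22.2385 -89.2243] [[639, 272], [610, 275], [581, 299], [639, 299]]
(520, 239, 65, 61) [-14.4058 156.6301  54.7088  25.6429  37.8804] [[584, 244], [559, 239], [534, 250], [520, 273], [524, 297], [530, 299], [531, 276], [547, 254]]
(226, 159, 197, 83) [ 26.4961  -0.1006 128.1201  47.1255 -82.551 ] [[229, 164], [226, 212], [232, 219], [310, 228], [320, 239], [330, 231], [405, 241], [413, 235], [422, 191], [417, 182], [244, 159]]
```

Run:
```python
from scan import *
import pickle
c=level(pickle.load(open("w9.pkl","rb")),.3008)
h=cv2.cvtColor(c["color"],cv2.COLOR_BGR2HSV);m=cv2.inRange(h,(35,18,60),(100,140,255))
k=mid(edge(c,m,(244,159.5),(412,181.5),.02,6)*[1,-1,1],0);a=np.arctan(k[0]);print(np.degrees(a),k)
d=np.array([np.sin(a),np.cos(a)]);n=np.array([np.cos(a),-np.sin(a)])
b=blob(c,None,None) if 0 else max(cv2.findContours(m[:300],0,cv2.CHAIN_APPROX_NONE)[0],key=cv2.contourArea)
w=(cast(c,b.reshape(-1,2),.02)*[1,-1,1])[:,:2]*1000
s=w@d;print("len",np.ptp(s),"far",(w@n).max(),"line",np.array([k[1],0])@n)
print("centre",d*(s.max()+s.min())/2+n*(np.array([k[1],0])@n+.8-21))
```

```text
-7.437291121240483 [-0.1305 50.2207]
len 128.22786760046753 far 49.88257839948121 line 49.79824224165411
centre [29.8113  0.2919]
```

drive_tool:
  rows: [0.0292,0.0003,0.01,0,0,0.129,1,0,0,0.045,0,0,0,0.1,0,0,0.037,0,0,0,-0.3,0,0,0.0028,0,0,0,-0.4,0,0,0,0,0,0,-0.5]
  grip_force: 30

```text
time_s: 22.68
tool_pos: [0.4522, 0.1461, 0.2072]
tool_rot: [179.9, -0.0, 111.2]
force: [-0.2, 1.1, 0.2]
grip_width: 0.0551
grasp_force: 0.0
```

drive_tool:
  rows: [0,0,0,0,0,0,-1,0,0,0,0,0,0,-1,0,0,0,0,0,0,-1,0,0,0,0,0,0,-1,0,0,0,0,0,0,-1]

```text
time_s: 23.3
tool_pos: [0.4519, 0.1459, 0.2066]
tool_rot: [180.0, 0.0, 111.3]
force: [0.3, -0.2, 1.2]
grip_width: 0.0117
grasp_force: 30.0
```

drive_tool:
  rows: [0,0,0,0,0,0,-1,0,0,-0.02,0,0,0,-1,0,0,-0.05,0,0,0,-1,0,0,-0.03,0,0,0,-1,0,0,0,0,0,0,-1]

```text
time_s: 23.92
tool_pos: [0.4522, 0.1462, 0.308]
tool_rot: [179.8, 0.1, 111.2]
force: [-0.1, -0.3, -2.3]
grip_width: 0.0119
grasp_force: 30.0
```

drive_tool:
  rows: [-0.0512,0.0078,0,0,0,0,-1,-0.0512,0.0078,0,0,0,0,-1,-0.0512,0.0078,0,0,0,0,-1,-0.0512,0.0078,0,0,0,0,-1,0,0,0,0,0,0.125,-1]

```text
time_s: 24.55
tool_pos: [0.5555, -0.0392, 0.3034]
tool_rot: [-179.8, -0.0, 103.5]
force: [-0.8, 1.3, -2.2]
grip_width: 0.0113
grasp_force: 30.0
```

drive_tool:
  rows: [0,0,0.02,0,0,0.125,-1,0,0,0.02,0,0,0,-1,0,0,0.015,0,0,0,-1,0,0,0,0,0,0,-1,0,0,0,0,0,0,-1]

```text
time_s: 25.18
tool_pos: [0.5552, -0.0335, 0.2516]
tool_rot: [180.0, 0.0, 97.0]
force: [-0.3, 1.1, -2.2]
grip_width: 0.0117
grasp_force: 30.0
```

Run:
```python
from scan import *
import pickle
for i in range(3):c=snap("wrist")
o=get_obs();print(o["tool_pos"],o["tool_rot"]);pickle.dump(c,open("w10.pkl","wb"))
Z=o["tool_pos"][2];c=level(c,Z)
P=lambda x,y,z:proj(c,[[x,-y,z]])[0].round(1)
print("pred rim",P(.021,-.065,Z-.2066+.02),P(.021,.065,Z-.2066+.02),"foot",P(.0195,0,Z-.2066),"tray",P(.031,-.075,.017),P(.031,.075,.017),P(.031,0,0))
h=cv2.cvtColor(c["color"],cv2.COLOR_BGR2HSV)
for x in(240,280,360,400):print(x,[f"{a}/{s}/{v}" for a,s,v in np.median(h[196:264,x-2:x+3],1).astype(int)[::1]])
```

```text
[ 0.5554 -0.0336  0.2522] [179.9121   0.0351  96.949 ]
pred rim [178.  258.9] [469.7 258.9] foot [323.5 248.4] tray [188.1 212.8] [458.1 212.8] [322.9 206.2]
240 ['15/181/235', '15/182/235', '15/183/236', '15/181/236', '15/182/235', '15/182/235', '15/184/235', '15/180/235', '15/182/234', '15/184/234', '14/166/213', '16/138/170', '16/133/161', '16/138/165', '16/136/162', '16/133/161', '16/136/182', '16/136/207', '17/135/225', '17/135/230', '18/130/236', '19/130/241', '19/127/242', '18/130/240', '18/132/236', '18/133/233', '17/137/222', '16/140/203', '16/139/182', '16/136/139', '16/137/157', '16/138/156', '16/137/156', '16/136/155', '16/137/156', '19/128/247', '20/125/247', '19/127/247', '19/126/247', '19/126/247', '20/128/247', '20/125/247', '19/126/247', '20/126/247', '20/127/247', '20/126/247', '19/126/246', '19/126/246', '19/127/246', '19/127/246', '19/124/247', '20/128/247', '20/125/247', '20/126/247', '20/127/247', '20/127/246', '19/126/246', '57/52/148', '56/50/132', '59/48/133', '59/49/135', '58/48/135', '58/49/134', '59/49/134', '55/51/140', '56/46/224', '55/34/239', '55/27/24
[... 2141 characters left out ...]
6/137/216', '18/135/237', '19/131/242', '19/127/243', '19/130/244', '19/128/246', '19/131/243', '18/131/240', '17/133/235', '17/134/225', '16/138/207', '16/137/183', '17/139/154', '16/136/165', '16/137/168', '16/134/171', '16/135/171', '16/131/172', '16/136/174', '22/118/251', '22/119/252', '22/117/252', '22/117/252', '22/117/252', '22/118/252', '22/117/252', '22/116/252', '22/117/252', '22/117/251', '22/118/251', '22/120/251', '21/120/250', '21/124/248', '21/123/249', '21/122/249', '21/121/249', '21/125/250', '21/123/250', '21/120/250', '21/122/249', '57/51/147', '57/51/132', '60/46/134', '58/49/133', '57/49/133', '58/48/137', '59/51/136', '59/47/143', '57/45/225', '56/37/237', '56/29/244']
```

Run:
```python
from scan import *
import pickle
Z=.2522;c=level(pickle.load(open("w10.pkl","rb")),Z)
m2=cv2.morphologyEx(mask(c,"tray"),cv2.MORPH_OPEN,np.ones((3,3)))
P=lambda x,y,z:proj(c,[[x,-y,z]])[0]
for n,y in(("L",-.074),("R",.074)):
    w=edge(c,m2,P(-.0,y,.017),P(.026,y,.017),.017,10)*[1,-1,1];print(n,len(w),np.median(w,0)*1000)
h=cv2.cvtColor(c["color"],cv2.COLOR_BGR2HSV);g=cv2.inRange(h,(35,18,60),(100,140,255));zr=Z-.2066+.02
for n,y in(("L",-.065),("R",.065)):
    w=edge(c,g,P(-.005,y,zr),P(.017,y,zr),zr,10)*[1,-1,1];print("dish",n,len(w),np.median(w,0)*1000,w[:,1].round(4)[::4])
print("rim",cast(c,[(320,260.7)],zr)*1000,"tray top",cast(c,[(320,213)],.017)*1000)
```

```text
L 18 [ 16.3377 -74.3514  17.    ]
R 21 [15.1592 72.6431 17.    ]
dish L 23 [  6.8637 -65.9899  65.6   ] [-0.0662 -0.066  -0.0661 -0.0662 -0.0659 -0.066 ]
dish R 24 [ 6.9959 61.9724 65.6   ] [0.0609 0.0621 0.062  0.0619 0.062  0.0622]
rim [[20.2247  1.6915 65.6   ]] tray top [[30.7671  1.7204 17.    ]]
```

drive_tool:
  rows: [0.0004,0.0011,0.01,0,0,0,-1,0,0,0.015,0,0,0,-1,0,0,0.005,0,0,0,-1,0,0,0.003,0,0,0,-1,0,0,0,0,0,0,-1]

```text
time_s: 25.95
tool_pos: [0.556, -0.0331, 0.2181]
tool_rot: [-180.0, -0.0, 96.9]
force: [0.6, 0.3, -2.0]
grip_width: 0.0121
grasp_force: 30.0
```

drive_tool:
  rows: [0,0,0.003,0,0,0,-1,0,0,0.002,0,0,0,-1,0,0,0.001,0,0,0,-1,0,0,0,0,0,0,-1,0,0,0,0,0,0,-1]

```text
time_s: 26.58
tool_pos: [0.556, -0.0331, 0.2124]
tool_rot: [180.0, 0.0, 96.9]
force: [-0.3, -0.2, -2.1]
grip_width: 0.0113
grasp_force: 30.0
```

drive_tool:
  rows: [0,0,0.0007,0,0,0,-1,0,0,0.0004,0,0,0,-1,0,0,0,0,0,0,-1]

```text
time_s: 26.95
tool_pos: [0.5561, -0.0331, 0.2116]
tool_rot: [180.0, 0.0, 96.9]
force: [-0.7, -0.1, 2.6]
grip_width: 0.0117
grasp_force: 30.0
```

drive_tool:
  rows: [0,0,0,0,0,0,-0.3,0,0,0,0,0,0,-0.3,0,0,-0.01,0,0,0,-0.3,0,0,-0.05,0,0,0,-0.3,0,0,-0.06,0,0,0,1]

```text
time_s: 27.58
tool_pos: [0.5555, -0.0331, 0.3322]
tool_rot: [-179.9, -0.1, 97.0]
force: [0.2, 0.1, -0.2]
grip_width: 0.0347
grasp_force: 0.0
```

drive_tool:
  rows: [0.0507,0.0083,0,0,0,0,1,0.0507,0.0083,0,0,0,0,1,0.0507,0.0083,0,0,0,0,1,0.0507,0.0083,0,0,0,0,1,0.0507,0.0083,0,0,0,0,1]

```text
time_s: 28.2
tool_pos: [0.5666, 0.225, 0.3321]
tool_rot: [179.9, 0.0, 96.9]
force: [0.6, 0.4, -0.3]
grip_width: 0.0814
grasp_force: 0.0
```

drive_tool:
  rows: [0.0507,0.0083,0,0,0,0,1,0.0507,0.0083,0,0,0,0,1,0,0,0,0,0,0.1686,1,0,0,0,0,0,0.1686,1,0,0,0,0,0,0.1686,1]

```text
time_s: 28.82
tool_pos: [0.5708, 0.3265, 0.3318]
tool_rot: [180.0, -0.0, 67.7]
force: [-0.4, -0.1, -0.4]
grip_width: 0.0868
grasp_force: 0.0
```

drive_tool:
  rows: [0,0,0.015,0,0,0.1686,1,0,0,0.015,0,0,0.1686,1,0,0,0,0,0,0,1,0,0,0,0,0,0,1]

```text
time_s: 29.32
tool_pos: [0.571, 0.3265, 0.3022]
tool_rot: [180.0, -0.1, 48.8]
force: [0.1, 0.8, 0.5]
grip_width: 0.0871
grasp_force: 0.0
```

Run:
```python
from scan import *
import pickle
for i in range(2):c=snap("wrist")
o=get_obs();print(o["tool_pos"],o["tool_rot"],o["qpos"].round());pickle.dump(c,open("w11.pkl","wb"))
Z=o["tool_pos"][2];c=level(c,Z)
h=cv2.cvtColor(c["color"],cv2.COLOR_BGR2HSV);m=cv2.inRange(h,(98,70,30),(125,255,255))
for b in cv2.findContours(cv2.morphologyEx(m,cv2.MORPH_CLOSE,np.ones((5,5))),0,cv2.CHAIN_APPROX_NONE)[0]:
    if cv2.contourArea(b)>800:
        p=cv2.approxPolyDP(b,5,True).reshape(-1,2);w=cast(c,p,.02)*[1,-1,1]*1000;print(cv2.boundingRect(b));print(np.c_[p,w[:,:2].round(1)].tolist())
```

```text
[0.5711 0.3264 0.3023] [179.9769  -0.0826  48.7332] [ -6.  27. -35.  88.  16.  70. -84.]
(0, 224, 22, 73)
[[0.0, 224.0, 11.7, -226.5], [1.0, 296.0, -43.9, -239.6], [18.0, 280.0, -30.9, -222.7], [21.0, 257.0, -12.9, -216.2]]
(241, 129, 168, 125)
[[241.0, 214.0, 18.2, -54.0], [247.0, 228.0, 8.4, -50.5], [285.0, 253.0, -9.6, -25.0], [313.0, 224.0, 11.1, -5.4], [328.0, 223.0, 11.8, 4.8], [366.0, 250.0, -7.5, 31.2], [375.0, 249.0, -6.7, 37.4], [408.0, 216.0, 16.7, 58.9], [408.0, 208.0, 22.3, 58.5], [326.0, 129.0, 73.5, 3.2], [317.0, 129.0, 73.5, -2.6]]
```

Run:
```python
from scan import *
import pickle
c=level(pickle.load(open("w11.pkl","rb")),.3023)
h=cv2.cvtColor(c["color"],cv2.COLOR_BGR2HSV);m=cv2.inRange(h,(98,70,30),(125,255,255))
f=lambda p,q:line(edge(c,m,p,q,.02,6)*[1,-1,1])
l=f((245,208),(313,133));r=f((331,133),(404,205));el=f((252,231),(281,251));er=f((380,245),(405,220))
for a in(l,r,el,er):print(a[0],np.degrees(np.arctan2(a[1][1],a[1][0])))
A=meet(l,r);print("apex",A,"leg lengths",np.linalg.norm(meet(l,el)-A),np.linalg.norm(meet(r,er)-A))
u=l[1]*np.sign(l[1]@(l[0]-A));v=r[1]*np.sign(r[1]@(r[0]-A));b=(u+v)/np.linalg.norm(u+v);print("mitre",b,np.degrees(np.arctan2(b[1],b[0])),"angle",np.degrees(np.arccos(u@v)))
print("origin",A+b*(31.6-.8)*2**.5)
```

```text
[ 48.5932 -26.1378] 42.712387
[46.0739 33.2889] -47.316696
[ -1.591  -39.7147] -47.286892
[ 5.93   49.3396] 42.41203
apex [76.8348 -0.0659] leg lengths 84.519 84.3
mitre [-0.9992  0.0402] 177.69785 angle 90.02908
origin [33.3122  1.6838]
```

drive_tool:
  rows: [0.0331,0.0017,0.01,0,0,-0.04,1,0,0,0.045,0,0,0,0.1,0,0,0.038,0,0,0,-0.3,0,0,0.003,0,0,0,-0.4,0,0,0,0,0,0,-0.5]
  grip_force: 30

```text
time_s: 30.05
tool_pos: [0.5942, 0.35, 0.2059]
tool_rot: [-180.0, -0.0, 51.0]
force: [-0.0, 0.2, -0.4]
grip_width: 0.0551
grasp_force: 0.0
```

drive_tool:
  rows: [0,0,0,0,0,0,-1,0,0,0,0,0,0,-1,0,0,0,0,0,0,-1,0,0,0,0,0,0,-1,0,0,0,0,0,0,-1]

```text
time_s: 30.68
tool_pos: [0.594, 0.3498, 0.2053]
tool_rot: [180.0, 0.0, 50.9]
force: [-1.0, -0.4, 0.4]
grip_width: 0.0117
grasp_force: 30.0
```

drive_tool:
  rows: [0,0,0,0,0,0,-1,0,0,-0.02,0,0,0,-1,0,0,-0.06,0,0,0,-1,0,0,-0.06,0,0,0,-1,0,0,0,0,0,0,-1]

```text
time_s: 31.3
tool_pos: [0.5948, 0.3517, 0.3535]
tool_rot: [179.8, -0.7, 50.9]
force: [-0.6, 0.5, -0.9]
grip_width: 0.0114
grasp_force: 30.0
```

drive_tool:
  rows: [-0.0459,0.0305,0,0,0,0,-1,-0.0459,0.0305,0,0,0,0,-1,-0.0459,0.0305,0,0,0,0,-1,-0.0459,0.0305,0,0,0,0,-1,-0.0459,0.0305,0,0,0,0,-1]

```text
time_s: 31.92
tool_pos: [0.5669, 0.0739, 0.3451]
tool_rot: [-180.0, 0.0, 50.9]
force: [0.3, 0.1, -1.1]
grip_width: 0.0118
grasp_force: 30.0
```

drive_tool:
  rows: [-0.0459,0.0305,0,0,0,0,-1,-0.0459,0.0305,0,0,0,0,-1,-0.0459,0.0305,0,0,0,0,-1,0,0,0.03,0,0,-0.0175,-1,0,0,0.03,0,0,0,-1]

```text
time_s: 32.55
tool_pos: [0.5515, -0.0899, 0.2847]
tool_rot: [180.0, -0.0, 51.8]
force: [1.0, -0.2, -1.8]
grip_width: 0.0117
grasp_force: 30.0
```

drive_tool:
  rows: [0,0,0.02,0,0,0,-1,0,0,0,0,0,0,-1,0,0,0,0,0,0,-1,0,0,0,0,0,0,-1]

```text
time_s: 33.05
tool_pos: [0.5524, -0.0889, 0.2665]
tool_rot: [179.9, -0.0, 51.9]
force: [0.3, 0.2, -1.8]
grip_width: 0.0119
grasp_force: 30.0
```

Run:
```python
from scan import *
import pickle
for i in range(2):c=snap("wrist")
o=get_obs();print(o["tool_pos"],o["tool_rot"],o["force"],o["grip_width"]);pickle.dump(c,open("w12.pkl","wb"))
Z=o["tool_pos"][2];c=level(c,Z);zr=Z-.2053+.02
h=cv2.cvtColor(c["color"],cv2.COLOR_BGR2HSV)
for n,m in(("blue",cv2.inRange(h,(98,70,30),(125,255,255))),("green",cv2.inRange(h,(35,18,60),(95,140,255))),("white",cv2.inRange(h,(0,0,80),(179,75,255)))):
    for b in cv2.findContours(cv2.morphologyEx(m,cv2.MORPH_OPEN,np.ones((3,3))),0,cv2.CHAIN_APPROX_NONE)[0]:
        if cv2.contourArea(b)>400:
            p=cv2.approxPolyDP(b,4,True).reshape(-1,2);print(n,cv2.boundingRect(b),p.tolist() if len(p)<30 else len(p))
P=lambda x,y,z:proj(c,[[x,-y,z]])[0].round(1).tolist()
r=2**-.5
print("pred apex rim",P(.0447,0,zr),"ends",P(.0447-.086*r,-.086*r,zr),P(.0447-.086*r,.086*r,zr))
```

```text
[ 0.5523 -0.0889  0.2662] [179.9098  -0.0301  51.9284] [-0.2174  0.5922 -1.2821] 0.011282198351884983
blue (221, 204, 199, 136) [[221, 302], [273, 304], [279, 311], [286, 286], [303, 287], [305, 338], [334, 338], [335, 288], [367, 261], [371, 266], [353, 282], [361, 312], [371, 304], [419, 304], [322, 204], [315, 205]]
green (169, 77, 198, 203) [[324, 77], [312, 77], [169, 232], [170, 244], [209, 278], [221, 279], [366, 134], [366, 121]]
white (281, 345, 84, 30) [[364, 349], [294, 346], [284, 352], [281, 368], [286, 374], [364, 374]]
white (508, 343, 132, 31) [[639, 343], [515, 345], [508, 373], [639, 369]]
white (59, 343, 73, 30) [[59, 346], [63, 360], [80, 371], [131, 372], [127, 345]]
white (0, 249, 42, 66) [[0, 249], [0, 299], [17, 300], [24, 314], [40, 295], [38, 274], [22, 255]]
white (329, 136, 187, 177) [[368, 137], [331, 174], [329, 189], [410, 269], [416, 282], [409, 291], [422, 304], [443, 304], [435, 294], [439, 289], [453, 304], [478, 304], [488, 311], [513, 290], [515, 279], [383, 136]]
white (168, 77, 199, 203) [[326, 78], [312, 77], [168, 233], [170, 244], [210, 279], [221, 279], [366, 134], [366, 121]]
pred apex rim [321.7, 204.5] ends [192.2, 332.1] [451.0, 332.1]
```

Run:
```python
from scan import *
import pickle
Z=.2662;c=level(pickle.load(open("w12.pkl","rb")),Z);zr=Z-.2053+.02;r=2**-.5
h=cv2.cvtColor(c["color"],cv2.COLOR_BGR2HSV)
# profiles in rim plane across the outer sides: s = distance outward from the nominal outer line (in-hand 0)
for sg,n in((-1,"left"),(1,"right")):
  for t in(.02,.035,.05):
    b=np.array([.0447-t*r,sg*t*r]);nn=np.array([r,sg*r]);p=b-.006*nn;q=b+.008*nn
    v=prof(c,np.zeros(2),p,q,zr,29);print(n,t,[f"{a}/{s}/{w}" for a,s,w in v])
f=lambda m,p,q:line(edge(c,m,p,q,.025,5)*[1,-1,1])
g=cv2.inRange(h,(35,18,60),(95,140,255));w=cv2.inRange(h,(0,0,80),(179,75,255))
G=f(g,(228,272),(360,140));W=f(w,(335,195),(400,260))
for a in(G,W):print(a[0],np.degrees(np.arctan2(a[1][1],a[1][0])))
print("corner of cell",meet(G,W))
# tray left & far outer lines
```

```text
left 0.02 ['103/122/119', '103/123/120', '103/125/118', '103/123/116', '103/123/116', '103/125/116', '103/124/119', '103/122/159', '103/126/202', '103/126/218', '103/123/221', '102/124/224', '102/124/225', '103/126/214', '90/10/156', '20/115/238', '21/122/249', '19/126/242', '16/136/163', '15/135/162', '16/135/162', '16/137/160', '16/137/160', '15/135/161', '16/135/161', '16/136/161', '16/135/160', '19/111/161', '51/48/213']
left 0.035 ['103/124/115', '102/122/117', '103/125/118', '103/125/118', '104/125/120', '103/119/116', '103/125/118', '104/126/156', '103/124/200', '103/126/217', '103/125/219', '103/123/222', '102/124/223', '103/126/213', '103/52/167', '18/121/228', '16/134/177', '16/136/173', '15/134/173', '16/135/174', '16/133/173', '16/134/175', '17/136/173', '16/135/174', '16/135/174', '15/136/175', '16/138/174', '18/118/168', '45/50/187']
left 0.05 ['103/119/120', '104/129/119', '103/130/118', '102/129/117', '103/128/118', '103/128/118', '103/125/116', '104/122/115', '103/119/120', '103/125/118', '103/123/118', '103/125/120', '103/131/117', '103/123/108', '16/56/140', '21/12
[... 849 characters left out ...]
133/157', '16/135/160', '15/132/158', '15/136/161', '16/138/159', '16/136/159', '16/136/159', '16/137/155', '16/133/157', '16/135/157', '16/136/157', '18/65/162', '21/38/182', '20/38/183']
right 0.05 ['104/125/116', '102/132/112', '103/123/114', '104/123/114', '103/129/115', '103/128/118', '103/124/119', '102/127/116', '103/129/117', '103/119/116', '103/126/109', '103/107/93', '15/102/132', '15/132/159', '15/132/159', '16/129/160', '16/135/159', '16/137/158', '15/137/160', '16/132/160', '16/136/159', '16/136/156', '16/135/157', '16/135/159', '16/124/158', '17/83/138', '23/37/116', '21/35/117', '19/38/115']
[37.9245 -9.6492] 44.960373
[17.5104 29.0724] -45.092
corner of cell [47.0371 -0.5492]
```

drive_tool:
  rows: [-0.0014,0,0.01,0,0,0,-1,0,0,0.015,0,0,0,-1,0,0,0.008,0,0,0,-1,0,0,0,0,0,0,-1,0,0,0,0,0,0,-1]

```text
time_s: 33.78
tool_pos: [0.5513, -0.09, 0.2323]
tool_rot: [180.0, -0.0, 51.9]
force: [-0.1, -0.3, -1.2]
grip_width: 0.0117
grasp_force: 30.0
```

drive_tool:
  rows: [0,0,0.003,0,0,0,-1,0,0,0.003,0,0,0,-1,0,0,0.002,0,0,0,-1,0,0,0,0,0,0,-1]

```text
time_s: 34.28
tool_pos: [0.551, -0.0901, 0.224]
tool_rot: [-180.0, 0.0, 51.9]
force: [0.3, 0.5, -1.4]
grip_width: 0.0119
grasp_force: 30.0
```

drive_tool:
  rows: [0,0,0.003,0,0,0,-1,0,0,0.003,0,0,0,-1,0,0,0.002,0,0,0,-1,0,0,0,0,0,0,-1]

```text
time_s: 34.78
tool_pos: [0.551, -0.09, 0.216]
tool_rot: [-180.0, 0.0, 51.9]
force: [0.5, -0.5, -1.3]
grip_width: 0.0116
grasp_force: 30.0
```

drive_tool:
  rows: [0,0,0.002,0,0,0,-1,0,0,0.002,0,0,0,-1,0,0,0.001,0,0,0,-1,0,0,0,0,0,0,-1]

```text
time_s: 35.28
tool_pos: [0.551, -0.09, 0.2111]
tool_rot: [-180.0, 0.0, 51.9]
force: [0.5, 0.4, -1.5]
grip_width: 0.0114
grasp_force: 30.0
```

drive_tool:
  rows: [0,0,0.0005,0,0,0,-1,0,0,0.0004,0,0,0,-1,0,0,0,0,0,0,-1]

```text
time_s: 35.65
tool_pos: [0.5511, -0.0901, 0.2103]
tool_rot: [180.0, 0.0, 51.9]
force: [-0.2, -0.4, -1.9]
grip_width: 0.0117
grasp_force: 30.0
```

drive_tool:
  rows: [0,0,0.0004,0,0,0,-1,0,0,0.0003,0,0,0,-1,0,0,0,0,0,0,-1]

```text
time_s: 36.02
tool_pos: [0.5511, -0.09, 0.2103]
tool_rot: [180.0, 0.0, 51.9]
force: [-2.7, 0.1, 5.1]
grip_width: 0.0116
grasp_force: 30.0
```

drive_tool:
  rows: [0,0,0,0,0,0,-0.3,0,0,0,0,0,0,-0.3,0,0,-0.01,0,0,0,-0.3,0,0,-0.05,0,0,0,-0.3,0,0,-0.05,0,0,0,0]

```text
time_s: 36.65
tool_pos: [0.5509, -0.09, 0.3211]
tool_rot: [-180.0, -0.0, 51.9]
force: [1.1, 0.6, -0.1]
grip_width: 0.0349
grasp_force: 0.0
```

drive_tool:
  rows: [-0.0271,-0.0175,-0.03,0,0,0,1,-0.0271,-0.0175,-0.02,0,0,0,1,0,0,0,0,0,0.157,1,0,0,0,0,0,0.157,1,0,0,0,0,0,0.157,1]

```text
time_s: 37.28
tool_pos: [0.49, -0.111, 0.3705]
tool_rot: [179.9, -0.0, 24.6]
force: [0.3, 0.4, 0.6]
grip_width: 0.0816
grasp_force: 0.0
```

drive_tool:
  rows: [0,0,0,0,0,0.157,1,0,0,0,0,0,0.157,1,0,0,0,0,0,0,1,0,0,0,0,0,0,1]

```text
time_s: 37.78
tool_pos: [0.4901, -0.1111, 0.37]
tool_rot: [180.0, -0.0, 7.1]
force: [-0.4, 0.7, -0.4]
grip_width: 0.0869
grasp_force: 0.0
```

Run:
```python
from scan import *
import pickle
for i in range(2):c=snap("wrist")
o=get_obs();print(o["tool_pos"],o["tool_rot"],o["time_s"]);pickle.dump(c,open("w13.pkl","wb"))
c=level(c,o["tool_pos"][2])
d=np.array([.563-o["tool_pos"][0],-.0993-o["tool_pos"][1]]);a=np.radians(o["tool_rot"][2]);C=np.array([d@[np.cos(a),np.sin(a)],d@[np.sin(a),-np.cos(a)]])
r=traycentre(c,C);C=np.array([r["far"]+r["near"],r["left"]+r["right"]])/2000;print(C)
T={"B":brown,"W":lambda v:(v[:,1]<80)&((v[:,0]<40)|(v[:,1]<20)),"U":lambda v:(v[:,0]>95)&(v[:,0]<125)&(v[:,1]>70),"G":lambda v:(v[:,0]>45)&(v[:,0]<95)&(v[:,1]>20)}
def S(k,p,q):print(k,p,q,[(float(a),b) for a,b in cross(c,C,p,q,.025,T[k],281)])
for y in(.022,.066):S("B",(-.075,y),(-.015,y))
for x in(-.055,-.034):S("B",(x,-.006),(x,.094))
for y in(-.02,.01,.07):S("W",(-.03,y),(.075,y))
for x in(.035,.055):S("W",(x,-.06),(x,.095))
# green: tool y -87..-45, x -65..65
for x in(-.05,-.03,.03,.05):S("G",(x,-.095),(x,-.035))
for y in(-.078,-.054):S("G",(-.075,y),(.075,y))
# blue: cells: y -43..43 x -21..21 ; y -43..-1 x -65..21
for y in(-.037,-.006):S("U",(-.075,y),(.03,y))
for y in(.033,):S("U",(-.03,y),(.03,y))
for x in(.014,-.014):S("U",(x,-.05),(x,.05))
for x in(-.055,):S("U",(x,-.05),(x,.01))
```

```text
[ 0.4901 -0.1111  0.3698] [179.9895  -0.0098   7.0487] 37.875
far 25 deg -0.15 147.4
near 25 deg 0.0 -0.61
left 23 deg 0.13 -98.53
right 24 deg 0.73 92.68
[ 0.0734 -0.0029]
B (-0.075, 0.022) (-0.015, 0.022) [(-64.4, 1), (-56.5, 0), (-56.2, 1), (-22.8, 0)]
B (-0.075, 0.066) (-0.015, 0.066) [(-64.2, 1), (-23.2, 0)]
B (-0.055, -0.006) (-0.055, 0.094) [(1.7, 1), (86.7, 0)]
B (-0.034, -0.006) (-0.034, 0.094) [(1.3, 1), (86.3, 0)]
W (-0.03, -0.02) (0.075, -0.02) [(20.4, 1), (20.8, 0), (23.8, 1), (65.1, 0)]
W (-0.03, 0.01) (0.075, 0.01) [(-21.2, 1), (-20.8, 0), (23.8, 1), (65.1, 0)]
W (-0.03, 0.07) (0.075, 0.07) [(-20.1, 1), (21.9, 0), (25.3, 1), (65.1, 0)]
W (0.035, -0.06) (0.035, 0.095) [(-42.6, 1), (87.0, 0)]
W (0.055, -0.06) (0.055, 0.095) [(-43.7, 1), (-43.1, 0), (-42.0, 1), (87.0, 0)]
G (-0.05, -0.095) (-0.05, -0.035) [(-85.5, 1), (-84.6, 0), (-84.2, 1), (-45.0, 0)]
G (-0.03, -0.095) (-0.03, -0.035) [(-85.5, 1), (-84.6, 0), (-83.8, 1), (-45.0, 0)]
G (0.03, -0.095) (0.03, -0.035) [(-85.2, 1), (-44.5, 0)]
G (0.05, -0.095) (0.05, -0.035) [(-85.2, 1), (-44.5, 0)]
G (-0.075, -0.078) (0.075, -0.078) [(-64.0, 1), (63.5, 0)]
G (-0.075, -0.054) (0.075, -0.054) [(-64.0, 1), (63.5, 0)]
U (-0.075, -0.037) (0.03, -0.037) [(-64.3, 1), (20.4, 0)]
U (-0.075, -0.006) (0.03, -0.006) [(-63.9, 1), (20.1, 0)]
U (-0.03, 0.033) (0.03, 0.033) [(-20.5, 1), (20.0, 0)]
U (0.014, -0.05) (0.014, 0.05) [(-42.3, 1), (-3.0, 0), (0.2, 1), (42.0, 0)]
U (-0.014, -0.05) (-0.014, 0.05) [(-42.7, 1), (42.0, 0)]
U (-0.055, -0.05) (-0.055, 0.01) [(-42.6, 1), (-1.9, 0)]
```

All four dishes measure within about 1 mm of their nominal places at rim height. The gripper is open and clear of everything.

```bash
python3 -c "
from cell import *
print(sign_off())"
```

```text
the job is handed in; nothing more can be done
None
```

The L, corner, long and short dishes are in the tray, each measured within about 1 mm of its place and resting on the tray floor; all were set down gently and released, the caddy and other bystanders were left alone, and the job was handed in at about 38 s of the 72 s allowed.

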